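White reference, then load and scan the sample cubes

TASK

Measure the samples: lift the hanging reference disc off its hook, lay it gently and flat on the glass inside the white window frame, then turn the selector to the solid-disc mark and leave it so for at least two seconds while the reference is taken. Then hang the disc back on its hook (never put its white face down anywhere but on the window), and with the selector still on the disc mark move every cube from the tray into the window frame, each flat on the glass with none on another or on the frame; the thin offcuts stay in the tray. When all the cubes lie on the glass, turn the selector to the three-squares mark, and knock nothing over.

Things in the scene. Friction and masses are not known exactly. Their poses are not given: they have to be found in the camera images.
- window (a point): Centre of the 130 x 130 mm dark glass window, on the glass, 100 mm above the bench, inside a white frame 8 mm wide that stands 6 mm above the glass. x, y along its sides, z up; -x points to the stainless unit's low front ledge with the selector. Housing level with the glass, x -110 to +120, y +-110 mm; ledge 60 mm high, to x -220. Fixed.
- selector (a joint): Selector knob angle (rad), grows clockwise seen from above. Notches: 0 three-squares mark (scan samples), 0.698 solid-disc mark (reference), 1.396 open-ring mark (off), 2.094 bar mark (service). A spring detent (0.08 N m at most) draws it into the nearest notch when let go. End stops at -0.1 and 2.194.
- selector_grip (a point): On the knob's vertical axis, 96 mm above the bench, 175 mm from the window centre along the unit's -x; turns with the knob. Upright bar grip 44 x 13 x 30 mm on a 44 mm black disc; its top is 7 mm above this point. x along the bar to its white-pointer end, z up. Pointer looks to the window at 1.047 rad. Marks lie on the window side, 46 mm from the axis.
- disc: Reference disc, 80 mm wide, 14 thick, 220 g, white underside, black carrier. Origin: centre of underside, z up. Rigid steel bail in its y-z plane: uprights 8 x 8 mm at y = +-18 mm up to z 78, crossbar underside z 70; 44 mm wide outside, opening 28 x 56 mm. Grip across both uprights from above at z 50: the fingers straddle the hook. Hangs by the crossbar, underside 100 mm above the bench.
- hook (a point): Hook of a fixed stand: axis of its level 8 mm round bar, 166 mm above the bench, z up. +x: along the bar to the post (front face at 57 mm, top 186 mm above bench). Open end towards -x: straight to x -14 mm, then bent up to a tip at x -24 mm, top 22 mm above the axis. To free or hang the disc: raise it 25 to 50 mm and move it at least 50 mm along x.
- tray: White plastic sample tray, fixed, 210 x 180 mm, 12 mm high, walls and floor 5 mm. Origin: centre of its underside; x along the 210 mm side, z up. May be left or right of the unit, the hook stand on the other side.
- cube1: Pale beige pressed-fibre sample cube, 25 mm, 20 g, in the tray at the start. Origin: its centre; axes square to its faces. 3 to 5 of the six cubes are present.
- cube2: Pale beige pressed-fibre sample cube, 25 mm, 20 g, in the tray at the start. Origin: its centre; axes square to its faces. 3 to 5 of the six cubes are present.
- cube3: Pale beige pressed-fibre sample cube, 25 mm, 20 g, in the tray at the start. Origin: its centre; axes square to its faces. 3 to 5 of the six cubes are present.
- cube4: Pale beige pressed-fibre sample cube, 25 mm, 20 g, in the tray at the start. Origin: its centre; axes square to its faces. 3 to 5 of the six cubes are present.
- cube5: Pale beige pressed-fibre sample cube, 25 mm, 20 g, in the tray at the start. Origin: its centre; axes square to its faces. 3 to 5 of the six cubes are present.
- cube6: Pale beige pressed-fibre sample cube, 25 mm, 20 g, in the tray at the start. Origin: its centre; axes square to its faces. 3 to 5 of the six cubes are present.
- offcut1: Thin offcut of the same pale material, 25 x 25 x 8 mm, in the tray among the cubes; not a sample. Origin: its centre, z through the thickness.
- offcut2: Thin offcut of the same pale material, 25 x 25 x 8 mm, in the tray among the cubes; not a sample. Origin: its centre, z through the thickness.
- cleaner: White cleaner bottle with black cap, 52 mm across, 120 mm high, standing beside the unit's far end, left or right; a bystander. Origin: centre of its underside.
- pot: Steel cup, 70 mm across, 70 mm high, standing at the left side; a bystander. Origin: centre of its underside.
Mind the look-alikes: they are no part of the job. What is shaped like the cube1 but purple or red is not meant.

How it is judged:
By the outcome, as a careful person would: the job done as asked, in the order asked, and still so for the second after the job is handed in, with the robot touching nothing.
Of cube1, cube2, cube3, cube4, cube5, cube6 only 3 to 5 are there at a start; the rules pass over those that are not, and their reading is None.
At some moment in a run one of cube1, cube2, cube3, cube4, cube5, cube6 may be knocked a few centimetres aside while the robot is not near it.
It also fails if it takes over 210 s, if anything falls off the work surface, if the arm or the gripper's body presses on something with over 40 N, if the wrist force passes 120 N, or if a joint passes its speed limit or range.

ROBOT

A 6-joint arm with a two-finger parallel gripper is mounted at the origin on the work surface. World frame = base frame: x ahead of the robot, y to its left, z up, the work surface at z = 0. Lengths are in m, angles in rad, forces in N, time in s.
With the tool pointing down it reaches from about 0.15 to 0.775 m from the base axis. Payload 6.1 kg.
Tool frame: the origin (TCP) lies on the centre line of the jaws, within the pads' length; the fingertips stand 8 mm ahead of it and the grasp point (between the pads) lies 11 mm behind it; z points along the fingers, y is the line along which they close (so a half turn about z gives the same grasp; the last joint's range is limited). The gripper opens to 85 mm and grips with 20 to 120 N. Pads are 22 mm wide; open, the fingers measure 114 mm over their backs; the gripper's body (76 mm by 85 mm) begins 54 mm behind the grasp point. The pads swing forward as they close: fully open they stand 13 mm farther back than shut.
Start: joints at [1.183, 0.126, -0.04, 1.405, 0, 1.571], TCP at [0.199, 0.486, 0.207] pointing down, gripper open.
Joint ranges: [-2.72, 2.72], [-0.95, 1.95], [-1.27, 1.35], [-1.78, 2.02], [-1.46, 1.47], [-3.14, 3.14]. Speed limits (rad/s): [2.39, 2.39, 3.01, 3.14, 3.14, 3.14].

INTERFACE

Orientations are given as a rotation vector (axis times angle).
In Python, from plant import robot, optics gives the robot as it stands. The module is installed in compiled form; this text tells all that it offers.
- The arm moves only by the tool carry_out, never from a script. Its argument "deltas" is a list of rows, each a list of 3 entries, a list of its own where there are three numbers: the closure, from 0 (fully open) to 1 (shut), then the shift along the world's x, y, z in mm, then the turn about the world's z in rad. In form: [[grip, [x, y, z], twist], ...]. A call has 1 to 10 rows; each row is the pose to reach, as a shift and turn from the pose commanded when the call began; what a row does not reach only later rows make up. A row lasts 1/10 s, in which the tool goes at most 50 mm and 8.59 degrees, less where a joint would pass 70% of its speed; a pose out of reach is approached as far as the arm can. A call with a gripper value outside its range is refused whole. The fingers move at their own pace and stop on an object; "force" is the grip in N (left out, the last holds). Time passes only in rows, so rows that repeat a pose let the fingers close. It gives the time, the measured TCP pose, the force, the opening and the grip force at its end, in the units of the state.
- robot.read_state(): the state, without advancing time (a new reading comes with each control period).
- optics.get_image(name): name is "scene" or "side" or "wrist"; returns (picture, depth): 384x512x3 uint8, red, green, blue; 384x512 float32, m along the optical axis (not along the pixel's ray), 0 where there is no reading.
- optics.camera_info(name): a dict with "fx", "fy", "cx", "cy" (pixels), "R" (3x3) and "t" (3): a world point X has camera coordinates R X + t. Camera axes: x right, y down, z forward; pixel columns grow to the right and rows downward; lengths in m; the calibration is good to about 2 mm. A picture is of the moment at which its call begins: read the wrist's pose just before it. camera_info takes no time and is no camera call; for the wrist camera it gives the pose at the moment of the call.
- robot.hand_in(): hands the job in; it is judged then, once.
Trained networks look in the newest picture that a camera, given by its name, has taken for a name from the list of things; names that differ only in an ending like _2 or _b are one class to them, and where a whole thing is asked for, a point or a joint stands for the part that bears it (a point fixed in the world has none). Each returns a list of dicts, best first, with "conf" (0 to 1); they miss things now and then, are a little off and sometimes report something else, mostly with a low value. They report only what shows in the picture. A call takes as long as a camera call. They do not tell look-alikes from the thing itself.
- optics.find_in(camera, query): "extent" ([left, top, width, height] in pixels, round what is visible of it).
- optics.landmark_of(camera, query): "position" ([row, column] in pixels: a listed point, or the origin of a listed thing).
The state is a dict: "clock": time; "joint_pos": joint angles; "joint_vel": joint speeds; "tau": joint torques, N m; "tool_pos": TCP position; "tool_rot": TCP orientation; "contact_force": force on the tool from outside, world axes, zero at the start; "ft_torque": the same for the moment, N m; "width": finger opening in m; "finger_force": force on a finger pad.
Only numpy, scipy, OpenCV 4.12 (cv2) and the standard library are available. Lean on these libraries where they do the work, as an engineer would, in place of code of your own. Each camera call takes 0.05 s, during which the arm holds its last target. There are 200 camera calls.

## Working session

There is one attempt and no reset: what is moved stays moved. The work goes in short steps, Python scripts to look and compute and a tool call to move; the robot and the scene stay as the last step left them, time stands still between calls to the robot, and variables do not carry over. Pictures are saved under pics/ and viewed, at most 14 in all, crops included, and the job is handed in when it is done.

Besides the shell and the picture viewer there is one more tool, called after "Emit:" by a JSON object that holds its "name" and its "arguments". carry_out: Moves the arm, as the interface text tells. Its arguments: {"type":"object","properties":{"deltas":{"type":"array","items":{"type":"array"}},"force":{"type":"number"}},"required":["deltas"]}

```bash
mkdir -p pics; cat > h.py <<'E'
import numpy as np, cv2
from plant import robot, optics
def cap(n,save=None):
    ci=optics.camera_info(n); im,d=optics.get_image(n)
    if save: cv2.imwrite('pics/'+save,im[:,:,::-1])
    return im,d,ci
def ray(ci,r,c):
    R=np.array(ci['R']);t=np.array(ci['t'])
    o=-R.T@t; v=R.T@np.array([(c-ci['cx'])/ci['fx'],(r-ci['cy'])/ci['fy'],1.]); return o,v
def at_z(ci,r,c,z):
    o,v=ray(ci,r,c); return o+v*(z-o[2])/v[2]
def at_d(ci,r,c,d):
    o,v=ray(ci,r,c); return o+v*d
def cloud(ci,d):
    rr,cc=np.mgrid[0:d.shape[0],0:d.shape[1]]
    P=np.stack([(cc-ci['cx'])/ci['fx']*d,(rr-ci['cy'])/ci['fy']*d,d],-1)
    W=(P-np.array(ci['t']))@np.array(ci['R']); W[d<=0]=np.nan; return W
E
python3 - <<'E'
from h import *
np.set_printoptions(precision=3,suppress=True)
for n in ['scene','side']:
    im,d,ci=cap(n,n+'0.png'); W=cloud(ci,d); np.savez(n+'0.npz',im=im,d=d,W=W,R=ci['R'],t=ci['t'],k=[ci['fx'],ci['fy'],ci['cx'],ci['cy']])
    print(n,ray(ci,192,256))
    for q in ['window','selector_grip','disc','hook','tray','cube1','offcut1','cleaner','pot']:
        for x in optics.landmark_of(n,q)[:8]:
            r,c=x['position']; ri,cj=int(round(r)),int(round(c)); 
            print(q,round(x['conf'],2),np.round([r,c],1),W[min(max(ri,0),383),min(max(cj,0),511)])
print(robot.read_state())
E
```

```text
scene (array([1.444, 0.497, 0.791]), array([-0.727, -0.399, -0.558]))
window 0.9 [207.7 238.4] [ 0.633 -0.004  0.099]
selector_grip 0.45 [175.7 265.5] [ 0.457 -0.008  0.101]
disc 0.65 [209.4 366.5] [0.508 0.311 0.114]
hook 0.7 [190.5 368.7] [ 0.239  0.258 -0.003]
tray 0.78 [187.5 185.2] [ 0.528 -0.266  0.026]
cube1 0.65 [184.8 167.3] [ 0.533 -0.335  0.021]
cube1 0.64 [179.2 172.3] [ 0.496 -0.343  0.021]
cube1 0.61 [181.8 195.9] [ 0.48  -0.256  0.024]
cube1 0.56 [208.2 135.4] [ 0.676 -0.348  0.017]
cube1 0.55 [187.  190.9] [ 0.518 -0.249  0.029]
cube1 0.5 [192.7 161.8] [ 0.582 -0.316  0.025]
cube1 0.38 [172.4 146.6] [ 0.479 -0.467  0.007]
offcut1 0.6 [175.8 203.6] [ 0.423 -0.263  0.014]
offcut1 0.44 [196.7 179.4] [ 0.562 -0.267  0.012]
cleaner 0.94 [278.2 306.8] [0.723 0.237 0.023]
pot 0.63 [283.7 422.9] [0.612 0.491 0.017]
side (array([-0.023, -0.787,  1.034]), array([ 0.404,  0.601, -0.69 ]))
window 0.92 [180.2 293.3] [0.641 0.004 0.099]
selector_grip 0.71 [207.1 245.9] [ 0.463 -0.009  0.106]
disc 0.7 [149.6 200.9] [0.489 0.274 0.116]
hook 0.85 [131.2 199.1] [0.503 0.298 0.17 ]
tray
[... 420 characters left out ...]
]
offcut1 0.68 [298.2 295.8] [ 0.429 -0.274  0.011]
offcut1 0.62 [267.7 330.8] [ 0.563 -0.257  0.011]
offcut1 0.54 [290.7 322.8] [ 0.498 -0.298  0.009]
cleaner 0.92 [160.9 262. ] [0.678 0.213 0.015]
pot 0.74 [135.3 195.5] [0.488 0.292 0.164]
{'clock': 1.0, 'joint_pos': array([ 1.183,  0.126, -0.04 ,  1.405, -0.   ,  1.571]), 'joint_vel': array([-0.002, -0.   , -0.001, -0.001, -0.   ,  0.   ]), 'tau': array([  0.001, -43.572,  35.31 ,   0.001,   0.   ,   0.   ]), 'tool_pos': array([0.199, 0.486, 0.207]), 'tool_rot': array([ 0.605,  3.083, -0.   ]), 'contact_force': array([-0.307,  0.772, -0.427]), 'ft_torque': array([-0.019, -0.071,  0.016]), 'finger_force': 0.0, 'width': 0.08525780572389367}
```

```bash
python3 - <<'E'
from h import *
s=cv2.imread('pics/side0.png'); 
cv2.imwrite('pics/side_crop.png',cv2.resize(s[90:384,130:430],None,fx=2,fy=2,interpolation=cv2.INTER_CUBIC))
E
```

```text
(no output)
```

View pics/scene0.png

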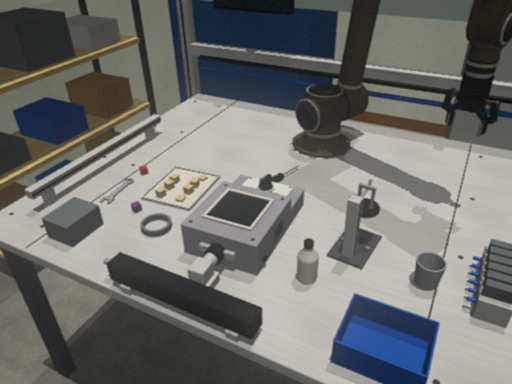

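View pics/side_crop.png

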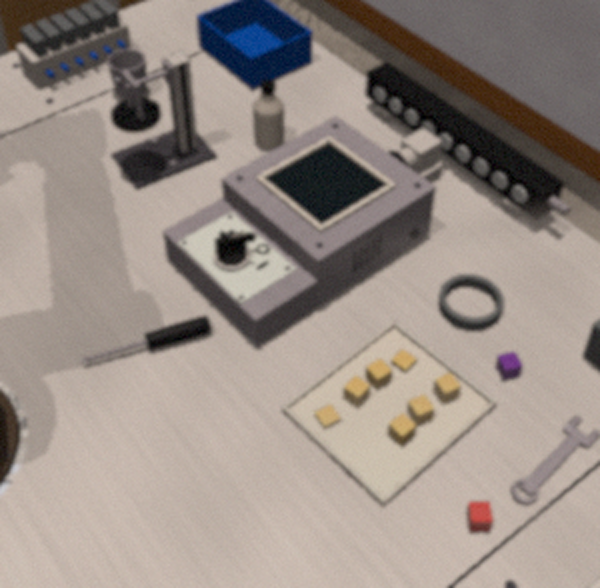

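The scene view shows the unit in the centre (window near row 208, col 238), the tray left of it, and the disc hanging on the hook near (190,368). The post stands on the camera side. In the crop, five cubes lie at (col,row) (358,390), (379,371), (447,386), (421,408), (402,430). The offcuts are at (404,360) and (327,416). The purple cube (509,365) and the red one (480,516) are outside the tray and are look-alikes.

```bash
python3 - <<'E'
from h import *
np.set_printoptions(precision=4,suppress=True)
for n in ['scene','side']:
    D=np.load(n+'0.npz'); W=D['W']; im=D['im'].astype(int); hsv=cv2.cvtColor(D['im'],cv2.COLOR_RGB2HSV)
    x,y,z=W[...,0],W[...,1],W[...,2]
    print('==',n)
    # tray cubes
    m=(hsv[...,1]>80)&(hsv[...,0]>8)&(hsv[...,0]<30)&(x>.35)&(x<.65)&(y<-.18)&(y>-.45)&(z<.05)
    k,l,st,ce=cv2.connectedComponentsWithStats(m.astype(np.uint8))
    for i in range(1,k):
        if st[i,4]<25: continue
        mm=l==i; zz=z[mm]; top=mm&(z>np.nanpercentile(zz,90)-.005)
        P=W[top]; r=cv2.minAreaRect((P[:,:2]*1000).astype(np.float32))
        print('blob',ce[i],st[i,4],'z',np.nanpercentile(zz,[50,90]),'c',P.mean(0),r)
    # white frame/unit top
    m=(z>.09)&(z<.112)&(abs(x-.62)<.2)&(abs(y)<.2)&(hsv[...,2]>-1)
    up=m
    P=W[up]; r=cv2.minAreaRect((P[:,:2]*1000).astype(np.float32)); print('housing',r, np.median(P[:,2]))
    br=m&(im.min(2)>np.nanpercentile(im.min(2)[m],85))
    P=W[br]; r=cv2.minAreaRect((P[:,:2]*1000).astype(np.float32)); print('frame',r,len(P),np.median(P[:,2]))
    # hook area
    m=(abs(x-.54)<.12)&(abs(y-.3)<.1)
    for a,b in [(.0,.02),(.09,.118),(.13,.16),(.16,.195)]:
        q=m&(z>a+.0)&(z<b)&(z>.008)
        P=W[q]
        if len(P)>4: print(a,b,len(P),P.min(0),P.max(0),P.mean(0),cv2.minAreaRect((P[:,:2]*1000).astype(np.float32)))
    # knob
    m=(z>.075)&(z<.115)&(abs(x-.46)<.05)&(abs(y)<.06); P=W[m]; print('knob',len(P),P.mean(0),P.min(0),P.max(0)); P=W[m&(z>.09)]; print(P.mean(0),cv2.minAreaRect((P[:,:2]*1000).astype(np.float32)))
E
```

```text
== scene
blob [197.6923 178.6731] 52 z [0.0263 0.0295] c [ 0.4759 -0.2644  0.028 ] ((474.071533203125, -264.922607421875), (27.28098487854004, 22.301422119140625), 19.891626358032227)
blob [168.9706 181.5588] 34 z [0.0283 0.0305] c [ 0.5216 -0.3346  0.0285] ((521.4674072265625, -335.88726806640625), (22.492706298828125, 25.129377365112305), 76.46185302734375)
blob [188.4286 185.9714] 35 z [0.0284 0.0304] c [ 0.5166 -0.2606  0.0286] ((517.243896484375, -260.1473693847656), (25.284542083740234, 21.61227035522461), 2.4504029750823975)
blob [159.9667 189.5   ] 30 z [0.0284 0.0302] c [ 0.573  -0.3311  0.0285] ((572.1931762695312, -332.6446228027344), (21.110366821289062, 20.72928237915039), 76.45603942871094)
blob [180.2963 197.5926] 27 z [0.0118 0.0138] c [ 0.5625 -0.2612  0.0117] ((562.551513671875, -261.1595458984375), (21.712352752685547, 20.386539459228516), 24.45003890991211)
housing ((599.0825805664062, -2.4734268188476562), (317.8636779785156, 222.54344177246094), 2.295966625213623) 0.09928854488160602
frame ((637.6128540039062, -4.4162750244140625), (227.99822998046875, 216.39407
[... 2398 characters left out ...]
] [0.5051 0.2934 0.1116] ((514.9207153320312, 307.6110534667969), (128.5627899169922, 82.60176849365234), 10.839994430541992)
0.13 0.16 132 [0.4858 0.2759 0.13  ] [0.59   0.3272 0.1592] [0.5403 0.2894 0.1448] ((538.394775390625, 300.8984680175781), (49.16484069824219, 104.09967803955078), 87.98528289794922)
0.16 0.195 263 [0.4679 0.2754 0.1603] [0.588  0.3262 0.1903] [0.5373 0.2939 0.1759] ((528.0045166015625, 300.8951416015625), (49.372314453125, 120.34796142578125), 89.04551696777344)
knob 186 [ 0.4554 -0.0133  0.091 ] [ 0.4362 -0.0324  0.0751] [0.4784 0.0028 0.107 ]
[ 0.4564 -0.011   0.0997] ((457.87353515625, -9.564530372619629), (15.52098274230957, 43.22539138793945), 73.90499114990234)
```

Emit:
{"name": "carry_out", "arguments": {"deltas": [[0,[280,-186,130],0.39],[0,[280,-186,130],0.39],[0,[280,-186,130],0.39],[0,[280,-186,130],0.39],[0,[280,-186,130],0.39],[0,[280,-186,130],0.39],[0,[280,-186,130],0.39],[0,[280,-186,130],0.39],[0,[280,-186,130],0.39],[0,[280,-186,130],0.39]], "force": 40}}

```text
clock: 2.0
tool_pos: [0.4786, 0.3, 0.3368]
tool_rot: [0.002, -3.141, -0.0]
contact_force: [-0.6, 0.6, -0.4]
width: 0.0855
finger_force: 0.0
```

```bash
python3 - <<'E'
from h import *
np.set_printoptions(precision=4,suppress=True)
s=robot.read_state(); print(s['clock'],s['tool_pos'],s['tool_rot'],s['joint_pos'])
im,d,ci=cap('wrist','w1.png'); W=cloud(ci,d); np.savez('w1.npz',im=im,d=d,W=W,R=ci['R'],t=ci['t'],k=[ci['fx'],ci['fy'],ci['cx'],ci['cy']])
print(ray(ci,192,256),ci['fx'])
for q in ['disc','hook','window','selector_grip']:
    for x in optics.landmark_of('wrist',q)[:3]:
        r,c=x['position']; print(q,x['conf'],r,c,[at_z(ci,r,c,z) for z in ({'disc':[.1],'hook':[.166],'window':[.1],'selector_grip':[.096]}[q])])
E
```

```text
2.0 [0.4786 0.3    0.3368] [ 0.002  -3.1409 -0.0001] [0.5597 0.2484 0.3978 1.7207 0.0004 0.5584]
(array([0.3947, 0.3008, 0.5034]), array([ 0.3201,  0.007 , -0.9474])) 339.51244984063095
disc 0.95 163.1 252.4 [array([0.4938, 0.2993, 0.1   ])]
hook 0.65 178.1 254.0 [array([0.4935, 0.3012, 0.166 ])]
window 0.88 264.5 30.1 [array([ 0.6349, -0.0018,  0.1   ])]
```

View pics/w1.png

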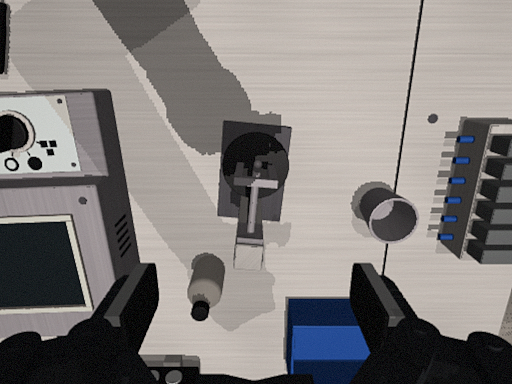

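The wrist view shows the disc (163,252), the hook bar running to the post at (255,249), the window at lower left, and the selector marks at upper left.

```bash
python3 - <<'E'
from h import *
np.set_printoptions(precision=4,suppress=True)
D=np.load('w1.npz'); W=D['W']; im=D['im']; x,y,z=W[...,0],W[...,1],W[...,2]
m=(abs(y-.3)<.06)&(x>.4)&(x<.62)
P=W[m&(z>.179)&(x>.52)]; print('post top',len(P),np.median(P,0),cv2.minAreaRect((P[:,:2]*1000).astype(np.float32)))
q=m&(z>.163)&(z<.178)
for a in np.arange(.45,.56,.008):
    P=W[m&(z>.16)&(abs(x-a)<.004)]; 
    if len(P): print(round(a,3),len(P),P[:,1].min(),P[:,1].max(),np.median(P[:,1]),P[:,2].max(),np.median(P[:,2]))
P=W[m&(z>.1)&(z<.122)]; r=cv2.minEnclosingCircle((P[:,:2]*1000).astype(np.float32)); print('disc circ',r,np.median(P[:,2]))
print('bail>.17 wide'); P=W[m&(z>.172)&(z<.182)&(x<.51)]; print(cv2.minAreaRect((P[:,:2]*1000).astype(np.float32)))
# base plate
P=W[(abs(y-.3)<.08)&(x>.4)&(x<.65)&(z>.005)&(z<.02)]; print('base',cv2.minAreaRect((P[:,:2]*1000).astype(np.float32)))
# window frame inner edges: bright thresh
g=im.min(2); m=(x>.45)&(z>.098)&(z<.115)&(y<.13)&(g>150)
P=W[m]; print('frame',len(P),P.min(0),P.max(0))
for a in np.arange(.54,.70,.02):
    Q=P[abs(P[:,0]-a)<.003]
    if len(Q): print(round(a,2),Q[:,1].max())
m=(x>.40)&(x<.78)&(z>.09)&(z<.108)&(y<.2); P=W[m]
for a in np.arange(.54,.74,.02):
    Q=P[abs(P[:,0]-a)<.003]
    if len(Q): print('hs',round(a,2),Q[:,1].max())
E
```

```text
post top 901 [0.5699 0.2949 0.1854] ((571.5526733398438, 294.86346435546875), (31.005884170532227, 36.44801712036133), 85.47885131835938)
0.458 621 0.2602895346254772 0.3411881679775125 0.3254858104204354 0.4437817836446409 0.440009463614757
0.466 10424 0.2400123632676864 0.35735984025473483 0.29885634848940545 0.44314985210280955 0.426754374892211
0.474 4844 0.24001112358632665 0.3599942457666561 0.25840004959805957 0.43591279287989376 0.4110496140238894
0.482 1752 0.2400124895557143 0.3598153248806188 0.25870962896009725 0.4286914054538388 0.4016379971157106
0.49 843 0.25743562918834695 0.34418415020161136 0.30017278694518906 0.40652680158935617 0.38174129081621666
0.498 187 0.2800405588354435 0.32339158671110735 0.30520793841390337 0.17931237796017416 0.17760705345132954
0.506 58 0.2970105466265403 0.30434439073273734 0.3011966468502716 0.1711786743964993 0.1690901136362412
0.514 53 0.29699759656321806 0.30437353108317067 0.3001659433447731 0.17091780931538544 0.1689176089107987
0.522 53 0.29590859159851085 0.30333949808162325 0.2991149412615277 0.1710936013148443 0.16873420495562
[... 581 characters left out ...]
43.887962341308594, 20.903568267822266), 85.62937927246094)
base ((531.7245483398438, 298.49993896484375), (99.96517181396484, 149.64634704589844), 84.5959701538086)
frame 1914 [ 0.5246 -0.0623  0.098 ] [0.7534 0.1051 0.1078]
0.54 0.10103405118965715
0.56 0.10171234360341029
0.58 0.10216938832733596
0.6 0.10241066218227705
0.62 0.09905378955667876
0.64 0.10029221169618278
0.66 0.1050734508630392
0.68 0.09455944332266294
hs 0.54 0.10424771816012393
hs 0.56 0.10515320389961824
hs 0.58 0.10617337873258537
hs 0.6 0.1071164286106676
hs 0.62 0.10744533605778404
hs 0.64 0.10860304442847929
hs 0.66 0.10934255386359461
hs 0.68 0.09502514611230016
hs 0.7 0.08034787043235408
hs 0.72 0.06624349768176192
```

Emit:
{"name": "carry_out", "arguments": {"deltas": [[0,[17,2,-60],-0.09],[0,[17,2,-100],-0.09],[0,[17,2,-140],-0.09],[0,[17,2,-170],-0.09],[0,[17,2,-185],-0.09],[0,[17,2,-198],-0.09],[0,[17,2,-198],-0.09],[0.3,[17,2,-198],-0.09],[0.5,[17,2,-198],-0.09],[0.5,[17,2,-198],-0.09]], "force": 60}}

```text
clock: 3.25
tool_pos: [0.4961, 0.3023, 0.1404]
tool_rot: [0.138, 3.137, 0.001]
contact_force: [0.2, -2.2, 3.0]
width: 0.044
finger_force: 1.9
```

Emit:
{"name": "carry_out", "arguments": {"deltas": [[1,[0,0,0],0],[1,[0,0,0],0],[1,[0,0,0],0],[1,[0,0,0],0]]}}

```text
clock: 3.65
tool_pos: [0.4963, 0.3029, 0.1408]
tool_rot: [0.137, 3.136, 0.004]
contact_force: [-0.8, 1.8, 5.8]
width: 0.042
finger_force: 60.1
```

```bash
python3 - <<'E'
from h import *
s=robot.read_state(); print(s['clock'],s['tool_pos'],s['tool_rot'],s['contact_force'],s['width'],s['finger_force'])
im,d,ci=cap('wrist','w2.png'); cap('side','s2.png')
E
```

```text
3.65 [0.49634568 0.30294097 0.14078346] [0.13747458 3.1362355  0.00401148] [-0.8103991   1.84036905  5.8037008 ] 0.042008340451027644 60.11883080005646
```

View pics/w2.png

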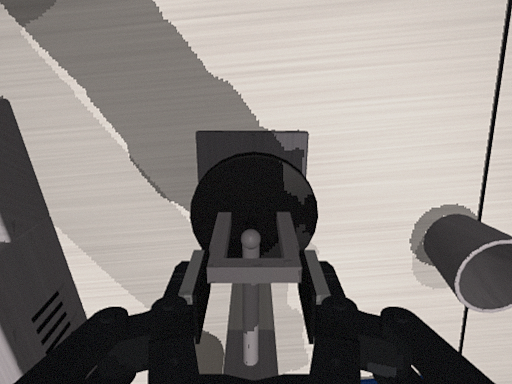

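The bail is held squarely by both fingers around the hook; the crossbar is at row 270, cols 208-300. Next I lift it and move it out along the hook.

Emit:
{"name": "carry_out", "arguments": {"deltas": [[1,[0,0,15],0],[1,[0,0,36],0],[1,[0,0,36],0],[1,[-20,2,36],0],[1,[-45,4,36],0],[1,[-70,6.5,36],0],[1,[-90,8,36],0],[1,[-90,8,60],0],[1,[-90,-35,70],0],[1,[-70,-80,70],0]]}}

```text
clock: 4.75
tool_pos: [0.4244, 0.2221, 0.2098]
tool_rot: [0.131, 3.138, 0.001]
contact_force: [1.1, 0.8, -1.9]
width: 0.0415
finger_force: 61.8
```

Emit:
{"name": "carry_out", "arguments": {"deltas": [[1,[30,-45,0],0],[1,[60,-90,0],0],[1,[90,-130,0],0],[1,[120,-165,0],0],[1,[150,-195,0],0],[1,[180,-210,0],0],[1,[200,-218,0],0],[1,[209,-224,0],0],[1,[209,-224,0],0],[1,[209,-224,-10],0]]}}

```text
clock: 5.75
tool_pos: [0.6344, -0.0016, 0.1997]
tool_rot: [0.137, 3.137, 0.0]
contact_force: [-0.3, 0.6, -1.4]
width: 0.0416
finger_force: 61.8
```

```bash
python3 - <<'E'
from h import *
s=robot.read_state(); print(s['clock'],s['tool_pos'],s['tool_rot'],s['contact_force'],s['width'],s['finger_force'],s['joint_pos'])
im,d,ci=cap('wrist','w3.png')
for q in ['window','disc']:
    for x in optics.landmark_of('wrist',q)[:3]:
        r,c=x['position']; print(q,x['conf'],r,c,at_z(ci,r,c,.1))
im,d,ci=cap('side','s3.png')
for q in ['window','disc']:
    for x in optics.landmark_of('side',q)[:3]:
        r,c=x['position']; print(q,x['conf'],r,c,at_z(ci,r,c,.1 if q=='window' else .159))
a=cv2.imread('pics/w3.png'); b=cv2.imread('pics/s3.png')[80:280,180:380]
cv2.imwrite('pics/c3.png',np.hstack([a[:, 56:456],cv2.resize(b,(384,384))]))
E
```

```text
5.75 [ 0.63439504 -0.0015972   0.1997274 ] [1.37311471e-01 3.13739298e+00 3.09758941e-04] [-0.32974743  0.61207192 -1.39072055] 0.04164059046172672 61.82153195142746 [-2.59217298e-03  3.37864882e-01  2.12531565e-01  1.44425961e+00
  1.47897720e-04  8.48843019e-02]
disc 0.89 211.0 250.3 [ 0.65731266 -0.00550916  0.1       ]
window 0.97 182.6 291.2 [ 0.62885674 -0.00310974  0.1       ]
disc 0.62 168.2 290.4 [ 0.62390732 -0.0039876   0.159     ]
disc 0.34 305.6 327.9 [ 0.40538747 -0.40387945  0.159     ]
```

View pics/c3.png

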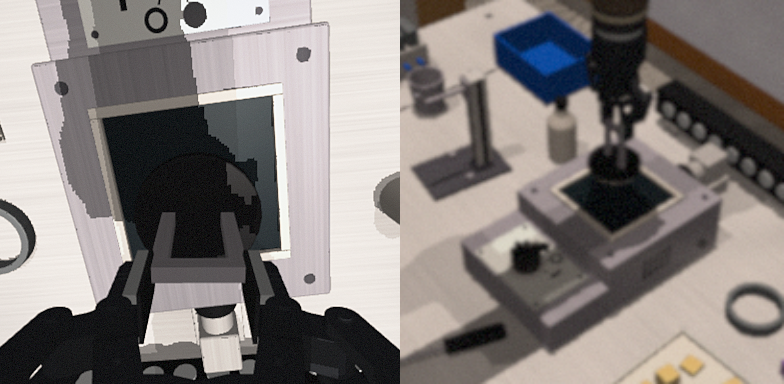

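The disc hangs level over the window, and the frame surrounds it with margin on all sides. Lowering it.

Emit:
{"name": "carry_out", "arguments": {"deltas": [[1,[0,0,-20],0],[1,[0,0,-40],0],[1,[0,0,-50],0],[1,[0,0,-53],0],[1,[0,0,-55],0],[1,[0,0,-56],0],[1,[0,0,-57],0],[1,[0,0,-57.5],0],[1,[0,0,-58],0],[1,[0,0,-58],0]]}}

```text
clock: 7.05
tool_pos: [0.6346, -0.002, 0.1414]
tool_rot: [0.138, 3.138, 0.0]
contact_force: [-0.5, 1.0, -1.9]
width: 0.0417
finger_force: 61.9
```

Emit:
{"name": "carry_out", "arguments": {"deltas": [[1,[0,0,-0.5],0],[1,[0,0,-0.5],0],[1,[0,0,-1],0],[1,[0,0,-1],0]]}}

```text
clock: 7.45
tool_pos: [0.6347, -0.0022, 0.1412]
tool_rot: [0.138, 3.137, -0.0]
contact_force: [-1.7, -0.4, 4.5]
width: 0.0414
finger_force: 62.4
```

Emit:
{"name": "carry_out", "arguments": {"deltas": [[1,[0,0,-0.5],0],[1,[0,0,-0.5],0],[1,[0,0,-1],0],[1,[0,0,-1],0]]}}

```text
clock: 7.85
tool_pos: [0.6347, -0.0022, 0.1412]
tool_rot: [0.138, 3.136, -0.0]
contact_force: [-3.0, -0.3, 9.2]
width: 0.0414
finger_force: 62.8
```

Emit:
{"name": "carry_out", "arguments": {"deltas": [[0.4,[0,0,1],0],[0.3,[0,0,1],0],[0.1,[0,0,1],0],[0,[0,0,1],0],[0,[0,0,1],0],[0,[0,0,30],0],[0,[0,0,75],0],[0,[-40,0,115],0],[0,[-90,0,130],0],[0,[-140,0,130],0]]}}

```text
clock: 8.85
tool_pos: [0.5023, -0.002, 0.271]
tool_rot: [0.138, 3.135, 0.0]
contact_force: [-0.3, -0.1, 1.2]
width: 0.0854
finger_force: 0.0
```

```bash
python3 - <<'E'
from h import *
np.set_printoptions(precision=4,suppress=True)
s=robot.read_state(); print(s['clock'],s['tool_pos'],s['tool_rot'],s['contact_force'],s['width'],s['joint_pos'])
im,d,ci=cap('wrist','w4.png'); W=cloud(ci,d); np.savez('w4.npz',im=im,W=W)
print(ray(ci,192,256))
for q,z in [('window',.1),('disc',.1),('selector_grip',.096)]:
    for x in optics.landmark_of('wrist',q)[:3]:
        r,c=x['position']; print(q,x['conf'],r,c,at_z(ci,r,c,z))
x,y,z=W[...,0],W[...,1],W[...,2]
P=W[(abs(x-.46)<.05)&(abs(y+.01)<.05)&(z>.09)&(z<.12)]; print('knob',len(P),np.median(P,0),cv2.minAreaRect((P[:,:2]*1000).astype(np.float32)))
E
```

```text
8.85 [ 0.5023 -0.002   0.271 ] [0.1377 3.1346 0.0003] [-0.255  -0.1064  1.1708] 0.08537186022287624 [-0.004   0.0883  0.058   1.5365  0.      0.0838]
(array([0.418 , 0.0064, 0.4373]), array([ 0.3238, -0.0216, -0.9459]))
disc 0.69 275.4 262.7 [ 0.6351 -0.0023  0.1   ]
selector_grip 0.73 121.7 244.7 [ 0.4605 -0.0062  0.096 ]
knob 596 [ 0.4596 -0.0093  0.1024] ((460.8688659667969, -9.69119930267334), (12.93001651763916, 44.59414291381836), 72.44534301757812)
```

View pics/w4.png

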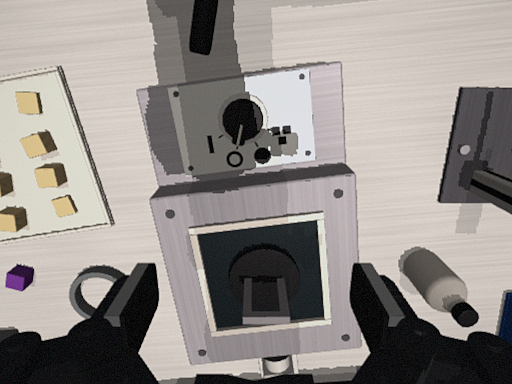

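The disc lies inside the frame with its bail at (300,265). The knob at (121,243) points to the open ring at (158,235). The disc mark is at (155,262) on the +y side, so I turn +0.698 rad.

Emit:
{"name": "carry_out", "arguments": {"deltas": [[0,[-42,-7.6,0],-0.12],[0.3,[-42,-7.6,-50],-0.219],[0.4,[-42,-7.6,-100],-0.219],[0.4,[-42,-7.6,-140],-0.219],[0.4,[-42,-7.6,-140],-0.219],[0.4,[-42,-7.6,-140],-0.219]]}}

```text
clock: 9.65
tool_pos: [0.4609, -0.0096, 0.1291]
tool_rot: [-0.48, -3.103, 0.0]
contact_force: [-0.2, 0.8, 0.4]
width: 0.0516
finger_force: 0.0
```

Emit:
{"name": "carry_out", "arguments": {"deltas": [[0.5,[-0.5,0,-20],0],[0.5,[-0.5,0,-35],0],[0.5,[-0.5,0,-41],0],[0.5,[-0.5,0,-41],0],[1,[-0.5,0,-41],0],[1,[-0.5,0,-41],0],[1,[-0.5,0,-41],0],[1,[-0.5,0,-41],0]], "force": 40}}

```text
clock: 10.45
tool_pos: [0.4599, -0.0096, 0.0883]
tool_rot: [0.48, 3.104, 0.0]
contact_force: [0.5, -0.3, 0.3]
width: -0.0002
finger_force: 0.0
```

Emit:
{"name": "carry_out", "arguments": {"deltas": [[1,[0,0,0],0.1],[1,[0,0,0],0.2],[1,[0,0,0],0.3],[1,[0,0,0],0.4],[1,[0,0,0],0.5],[1,[0,0,0],0.6],[1,[0,0,0],0.66],[1,[0,0,0],0.7],[1,[0,0,0],0.7],[1,[0,0,0],0.7]]}}

```text
clock: 11.45
tool_pos: [0.4597, -0.0096, 0.0879]
tool_rot: [-0.612, 3.081, -0.0]
contact_force: [-0.2, -0.3, -0.5]
width: 0.0001
finger_force: 0.0
```

```bash
python3 - <<'E'
from h import *
np.set_printoptions(precision=4,suppress=True)
s=robot.read_state(); print(s['clock'],s['tool_pos'],s['tool_rot'],s['contact_force'],s['width'],s['finger_force'])
im,d,ci=cap('wrist','w5.png'); b=cap('side')[0]
cv2.imwrite('pics/c5.png',np.hstack([im[:,56:456],cv2.resize(b[130:270,180:320],(384,384))])[:,:,::-1])
E
```

```text
11.45 [ 0.4597 -0.0096  0.0879] [-0.6121  3.0813 -0.0001] [-0.2497 -0.3294 -0.5142] 8.546882170298737e-05 0.0
```

View pics/c5.png

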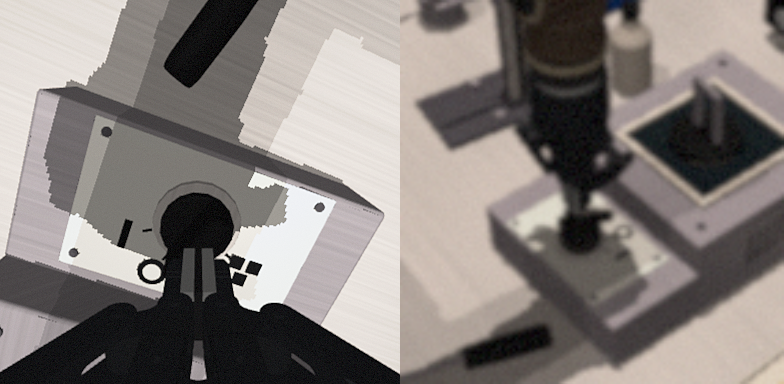

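Emit:
{"name": "carry_out", "arguments": {"deltas": [[0.5,[0,0,0],0.7],[0.5,[0,0,0],0],[0.4,[0,0,0],0],[0.4,[0,0,0],0]]}}

```text
clock: 11.95
tool_pos: [0.4596, -0.0096, 0.0878]
tool_rot: [0.617, -3.08, 0.0]
contact_force: [-0.6, 0.4, -0.5]
width: 0.0512
finger_force: 0.0
```

Emit:
{"name": "carry_out", "arguments": {"deltas": [[0.4,[0,0,40],0],[0.4,[10,0,90],-0.15],[0.4,[20,0,140],-0.3],[0.4,[20,0,160],-0.45],[0.4,[20,0,160],-0.49],[0.4,[20,0,160],-0.49]]}}

```text
clock: 12.55
tool_pos: [0.4802, -0.0096, 0.2486]
tool_rot: [0.149, 3.136, 0.0]
contact_force: [0.8, 0.2, 0.0]
width: 0.0515
finger_force: 0.0
```

```bash
python3 - <<'E'
from h import *
np.set_printoptions(precision=4,suppress=True)
s=robot.read_state(); print(s['clock'],s['tool_pos'],s['tool_rot'],s['contact_force'],s['width'],s['joint_pos'])
im,d,ci=cap('wrist','w6.png'); W=cloud(ci,d)
x,y,z=W[...,0],W[...,1],W[...,2]
P=W[(abs(x-.46)<.05)&(abs(y+.01)<.05)&(z>.09)&(z<.12)]; print('knob',len(P),np.median(P,0),cv2.minAreaRect((P[:,:2]*1000).astype(np.float32)))
cv2.imwrite('pics/c6.png',cv2.resize(im[40:200,150:350],None,fx=3,fy=3)[:,:,::-1])
E
```

```text
12.55 [ 0.4802 -0.0096  0.2486] [0.1492 3.1364 0.0001] [0.8109 0.24   0.011 ] 0.0514550325612304 [-0.02    0.0435 -0.0395  1.4862  0.      0.0751]
knob 653 [ 0.4587 -0.0093  0.1025] ((460.8963623046875, -9.739425659179688), (12.982218742370605, 44.85373306274414), 72.74662780761719)
```

View pics/c6.png

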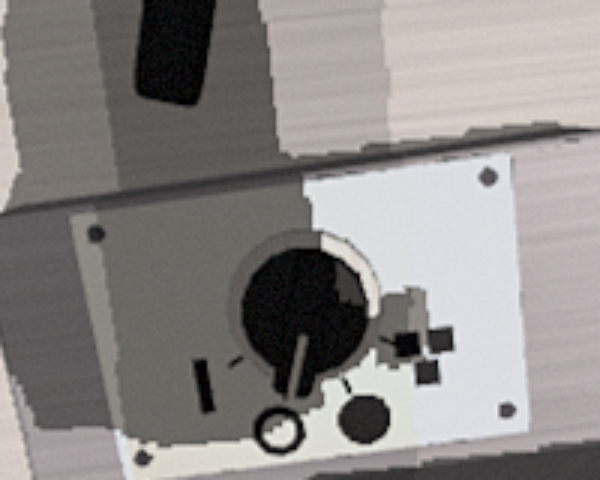

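The knob is still on the ring, so the fingers shut without holding the bar. I'll check where the shut fingertips really are.

Emit:
{"name": "carry_out", "arguments": {"deltas": [[1,[0,0,0],0],[1,[0,0,0],0],[1,[0,0,0],0],[1,[0,0,0],0],[1,[0,0,0],0]]}}

```text
clock: 13.1
tool_pos: [0.4796, -0.0096, 0.2477]
tool_rot: [-0.152, -3.138, 0.0]
contact_force: [-0.4, -0.4, 0.4]
width: -0.0001
finger_force: 0.0
```

```bash
python3 - <<'E'
from h import *
np.set_printoptions(precision=4,suppress=True)
s=robot.read_state(); T=s['tool_pos']; print(s['clock'],T,s['width'])
im,d,ci=cap('wrist','w7.png'); W=cloud(ci,d)
m=(d>0)&(W[...,2]>.2)
Q=W[m]-T; i=np.argsort(Q[:,2])[:2000:100]; print(Q[i]); print(len(Q))
for n in ['side','scene']:
    im,d,ci=cap(n); W=cloud(ci,d); m=(abs(W[...,0]-T[0])<.03)&(abs(W[...,1]-T[1])<.03)&(W[...,2]>.13)
    Q=W[m]-T; i=np.argsort(Q[:,2])[:60:6]; print(n); print(Q[i])
E
```

```text
13.1 [ 0.4796 -0.0096  0.2477] -6.614991212563375e-05
[[-0.0093  0.0043  0.0271]
 [-0.0099 -0.0024  0.0308]
 [-0.0059  0.0103  0.0322]
 [-0.0097  0.0065  0.0338]
 [-0.0074 -0.007   0.0354]
 [-0.0057  0.01    0.0369]
 [-0.0071 -0.0069  0.0383]
 [-0.0052  0.0115  0.0396]
 [-0.0102  0.0025  0.0408]
 [-0.0045  0.0143  0.0422]
 [-0.0096  0.0037  0.0432]
 [-0.0101 -0.0033  0.0446]
 [-0.0099  0.0025  0.0458]
 [-0.0054  0.0119  0.047 ]
 [-0.0103  0.0029  0.0481]
 [-0.0048  0.0145  0.0493]
 [-0.01    0.0056  0.0503]
 [-0.0103  0.0005  0.0513]
 [-0.0049  0.015   0.0523]
 [-0.0054  0.0114  0.0532]]
27004
side
[[-0.0081 -0.0018  0.0244]
 [-0.0078 -0.0017  0.0307]
 [-0.0073 -0.0013  0.0334]
 [ 0.0017 -0.0106  0.035 ]
 [-0.0118  0.0006  0.0378]
 [-0.0093 -0.0047  0.0399]
 [-0.0124 -0.005   0.0417]
 [-0.0014 -0.0112  0.0434]
 [-0.0069 -0.0105  0.0457]
 [-0.0112 -0.0037  0.0467]]
scene
[[-0.008   0.0079  0.0231]
 [ 0.0105  0.005   0.0275]
 [ 0.0095  0.0077  0.0306]
 [ 0.0124 -0.0031  0.0327]
 [ 0.0121  0.006   0.0344]
 [ 0.0063  0.0123  0.0361]
 [ 0.0113  0.0057  0.0369]
 [ 0.0108  0.0024  0.039 ]
 [ 0.0097 -0.0043  0.0402]
 [ 0.0072  0.0128  0.0425]]
```

```bash
python3 - <<'E'
from h import *
np.set_printoptions(precision=3,suppress=True)
T=robot.read_state()['tool_pos']
for n in ['side','scene']:
    im,d,ci=cap(n); W=cloud(ci,d); m=(abs(W[...,0]-T[0])<.08)&(abs(W[...,1]-T[1])<.08)&(W[...,2]>.2)
    Q=W[m]-T; print(n)
    for h in np.arange(.02,.19,.01):
        q=Q[abs(Q[:,2]-h)<.005]; 
        if len(q)>2: print(round(h,2),len(q),np.percentile(q[:,:2],[3,97],axis=0).ravel())
E
```

```text
side
0.03 14 [-0.013 -0.011  0.002  0.005]
0.04 30 [-0.013 -0.013  0.005  0.006]
0.05 36 [-0.012 -0.013  0.004  0.008]
0.06 16 [-0.013 -0.013 -0.     0.013]
0.07 29 [-0.016 -0.023  0.003  0.03 ]
0.08 52 [-0.017 -0.034  0.004  0.038]
0.09 61 [-0.018 -0.043  0.002  0.045]
0.1 68 [-0.019 -0.052  0.002  0.053]
0.11 86 [-0.02  -0.059  0.002  0.054]
0.12 110 [-0.021 -0.06   0.002  0.021]
0.13 88 [-0.022 -0.043  0.001  0.015]
0.14 51 [-0.015 -0.04   0.004 -0.011]
0.15 35 [-0.031 -0.037  0.008 -0.018]
0.16 108 [-0.038 -0.036  0.019  0.007]
0.17 118 [-0.039 -0.036  0.017  0.009]
0.18 110 [-0.038 -0.035  0.021  0.007]
scene
0.03 27 [-0.004 -0.01   0.014  0.015]
0.04 37 [-0.007 -0.01   0.012  0.015]
0.05 41 [-0.006 -0.012  0.013  0.015]
0.06 32 [-0.003 -0.012  0.013  0.016]
0.07 68 [-0.007 -0.027  0.016  0.033]
0.08 96 [-0.011 -0.038  0.016  0.038]
0.09 112 [-0.012 -0.042  0.018  0.049]
0.1 107 [-0.009 -0.052  0.019  0.053]
0.11 147 [-0.004 -0.054  0.019  0.063]
0.12 138 [-0.004 -0.052  0.021  0.059]
0.13 127 [-0.001 -0.036  0.021  0.044]
0.14 82 [-0.    -0.033  0.015  0.042]
0.15 52 [-0.002 -0.018  0.037  0.04 ]
0.16 106 [-0.008 -0.02   0.038  0.039]
0.17 107 [-0.004 -0.02   0.038  0.039]
0.18 125 [-0.005 -0.023  0.039  0.039]
```

All three cameras put the shut fingertips about 25 mm above the reported TCP, not 8 mm below it. So I have to go about 32 mm lower than planned.

Emit:
{"name": "carry_out", "arguments": {"deltas": [[0.5,[-19,-1,-50],-0.12],[0.5,[-19,-1,-100],-0.207],[0.5,[-19,-1,-130],-0.207],[0.5,[-19,-1,-160],-0.207],[0.5,[-19,-1,-175],-0.207],[0.5,[-19,-1,-183],-0.207],[0.5,[-19,-1,-189],-0.207],[0.7,[-19,-1,-190],-0.207],[1,[-19,-1,-190],-0.207],[1,[-19,-1,-190],-0.207]], "force": 40}}

```text
clock: 14.35
tool_pos: [0.4612, -0.0107, 0.0587]
tool_rot: [0.475, 3.104, -0.0]
contact_force: [-2.1, -1.4, 1.7]
width: 0.0123
finger_force: 40.5
```

Emit:
{"name": "carry_out", "arguments": {"deltas": [[1,[0,0,0],0],[1,[0,0,0],0],[1,[0,0,0],0]]}}

```text
clock: 14.65
tool_pos: [0.4613, -0.0107, 0.0587]
tool_rot: [0.475, 3.104, -0.0]
contact_force: [-1.2, -1.1, 5.9]
width: 0.012
finger_force: 41.2
```

Gripped (12 mm). Turning to the disc mark.

Emit:
{"name": "carry_out", "arguments": {"deltas": [[1,[0,0,0],0.1],[1,[0,0,0],0.2],[1,[0,0,0],0.3],[1,[0,0,0],0.4],[1,[0,0,0],0.5],[1,[0,0,0],0.6],[1,[0,0,0],0.66],[1,[0,0,0],0.7],[1,[0,0,0],0.7],[1,[0,0,0],0.7]]}}

```text
clock: 15.65
tool_pos: [0.4612, -0.0099, 0.0587]
tool_rot: [-0.619, 3.078, 0.002]
contact_force: [-0.8, 1.6, 5.7]
width: 0.0123
finger_force: 41.3
```

Emit:
{"name": "carry_out", "arguments": {"deltas": [[0.5,[0,0,0],0],[0.5,[0,0,0],0],[0.5,[0,0,0],0],[0.5,[0,0,50],0],[0.5,[10,0,100],-0.1],[0.5,[20,0,150],-0.25],[0.2,[35,0,200],-0.4],[0,[50,0,210],-0.48],[0,[50,0,210],-0.48],[0,[50,0,210],-0.48]]}}

```text
clock: 16.65
tool_pos: [0.5104, -0.0106, 0.2667]
tool_rot: [-0.129, -3.137, 0.0]
contact_force: [-0.2, -0.5, -1.2]
width: 0.0851
finger_force: 0.0
```

```bash
python3 - <<'E'
from h import *
np.set_printoptions(precision=4,suppress=True)
s=robot.read_state(); print(s['clock'],s['tool_pos'],s['tool_rot'],s['contact_force'],s['width'],s['joint_pos'])
im,d,ci=cap('wrist','w8.png'); W=cloud(ci,d); np.savez('w8.npz',im=im,W=W)
x,y,z=W[...,0],W[...,1],W[...,2]
P=W[(abs(x-.46)<.05)&(abs(y+.01)<.05)&(z>.09)&(z<.12)]; print('knob',len(P),np.median(P,0),cv2.minAreaRect((P[:,:2]*1000).astype(np.float32)))
for q in ['disc','window']:
    for a in optics.landmark_of('wrist',q)[:2]: r,c=a['position']; print(q,a['conf'],at_z(ci,r,c,.1))
P=W[(abs(x-.635)<.06)&(abs(y)<.06)&(z>.165)&(z<.19)]; print('bail',len(P),np.median(P,0),cv2.minAreaRect((P[:,:2]*1000).astype(np.float32)))
P=W[(abs(x-.635)<.06)&(abs(y)<.06)&(z>.109)&(z<.12)]; print('disc top',len(P),cv2.minEnclosingCircle((P[:,:2]*1000).astype(np.float32)),np.percentile(P[:,2],[5,50,95]))
E
```

```text
16.65 [ 0.5104 -0.0106  0.2667] [-0.1288 -3.1372  0.0001] [-0.1738 -0.5077 -1.193 ] 0.08512138976215258 [-0.0208  0.1079  0.0703  1.5349 -0.      0.0613]
knob 644 [ 0.4596 -0.0096  0.1024] ((460.79705810546875, -9.57685375213623), (44.3448486328125, 13.055118560791016), 22.322118759155273)
disc 0.74 [ 0.6341 -0.0013  0.1   ]
bail 679 [ 0.6301 -0.0014  0.177 ] ((632.229248046875, -1.3280696868896484), (43.766639709472656, 9.198286056518555), 84.6280288696289)
disc top 3289 ((632.2822265625, -1.6376210451126099), 40.068721771240234) [0.1124 0.1138 0.115 ]
```

View pics/w8.png

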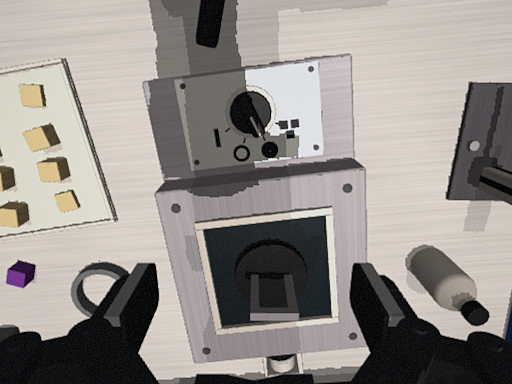

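The knob points to the disc mark at (150,269), angle 22.3° as wanted, and the disc is flat on the glass. I'll wait above it for the reference.

Emit:
{"name": "carry_out", "arguments": {"deltas": [[0,[40,5,0],-0.012],[0,[80,9,0],-0.012],[0,[122,9,0],-0.012],[0,[122,9,0],-0.012],[0,[122,9,0],-0.012],[0,[122,9,0],-0.012],[0,[122,9,0],-0.012],[0,[122,9,0],-0.012],[0,[122,9,0],-0.012],[0,[122,9,0],-0.012]]}}

```text
clock: 17.8
tool_pos: [0.6323, -0.0016, 0.2685]
tool_rot: [0.15, 3.137, 0.0]
contact_force: [0.0, 0.3, 1.2]
width: 0.0852
finger_force: 0.0
```

Emit:
{"name": "carry_out", "arguments": {"deltas": [[0,[0,0,0],0],[0,[0,0,0],0],[0,[0,0,0],0],[0,[0,0,0],0],[0,[0,0,0],0],[0,[0,0,0],0],[0,[0,0,0],0],[0,[0,0,0],0],[0,[0,0,0],0],[0,[0,0,0],0]]}}

```text
clock: 18.8
tool_pos: [0.6327, -0.0016, 0.2678]
tool_rot: [-0.15, -3.138, 0.0]
contact_force: [0.4, -0.2, -0.5]
width: 0.0857
finger_force: 0.0
```

Emit:
{"name": "carry_out", "arguments": {"deltas": [[0,[0,0,-30],0],[0,[0,0,-60],0],[0,[0,0,-90],0],[0,[0,0,-120],0],[0,[0,0,-140],0],[0,[0,0,-150],0],[0,[0,0,-157],0],[0,[0,0,-157],0],[0.3,[0,0,-157],0],[0.3,[0,0,-157],0]]}}

```text
clock: 19.8
tool_pos: [0.6334, -0.0016, 0.1121]
tool_rot: [0.15, 3.136, 0.0]
contact_force: [0.4, -0.2, -0.6]
width: 0.0606
finger_force: 0.0
```

Emit:
{"name": "carry_out", "arguments": {"deltas": [[0.5,[0,0,0],0],[0.6,[0,0,0],0],[1,[0,0,0],0],[1,[0,0,0],0],[1,[0,0,0],0],[1,[0,0,0],0]], "force": 60}}

```text
clock: 20.4
tool_pos: [0.6333, -0.0017, 0.112]
tool_rot: [0.15, 3.136, 0.0]
contact_force: [-0.8, -1.3, 5.9]
width: 0.0429
finger_force: 61.7
```

Emit:
{"name": "carry_out", "arguments": {"deltas": [[1,[0,0,5],0],[1,[0,0,20],0],[1,[0,0,50],0],[1,[0,0,70],0],[1,[0,0,70],0],[1,[0,0,70],0]]}}

```text
clock: 21.0
tool_pos: [0.6326, -0.0015, 0.18]
tool_rot: [-0.15, -3.137, 0.0]
contact_force: [-0.0, -1.1, -2.9]
width: 0.0431
finger_force: 61.4
```

```bash
python3 - <<'E'
from h import *
np.set_printoptions(precision=4,suppress=True)
s=robot.read_state(); print(s['clock'],s['tool_pos'],s['tool_rot'],s['contact_force'],s['width'])
im,d,ci=cap('wrist','w9.png'); W=cloud(ci,d); x,y,z=W[...,0],W[...,1],W[...,2]
P=W[(abs(x-.635)<.06)&(abs(y)<.06)&(z>.175)&(z<.192)]; print('disc top',len(P),cv2.minEnclosingCircle((P[:,:2]*1000).astype(np.float32)),np.percentile(P[:,2],[5,50,95]))
A=np.c_[P[:,:2],np.ones(len(P))]; print('tilt',np.linalg.lstsq(A,P[:,2],rcond=None)[0])
P=W[(abs(x-.635)<.04)&(abs(y)<.03)&(z>.235)&(z<.256)]; print('bail',len(P),cv2.minAreaRect((P[:,:2]*1000).astype(np.float32)),np.median(P,0))
E
```

```text
21.0 [ 0.6326 -0.0015  0.18  ] [-0.1502 -3.1374  0.    ] [-0.0176 -1.0964 -2.9242] 0.04308516269524252
disc top 12779 ((631.9443969726562, -0.8464115262031555), 39.990509033203125) [0.1808 0.1819 0.183 ]
tilt [ 0.0074 -0.001   0.1773]
bail 6217 ((631.6882934570312, -0.8626632690429688), (60.86264419555664, 25.771312713623047), 84.06031036376953) [ 0.629  -0.0008  0.2453]
```

Emit:
{"name": "carry_out", "arguments": {"deltas": [[1,[-30,20,35],0],[1,[-60,50,35],0],[1,[-90,85,35],0],[1,[-120,120,35],0],[1,[-150,155,35],0],[1,[-180,190,35],0],[1,[-205,223,35],0],[1,[-220,265,35],0],[1,[-228,300,35],0],[1,[-228,311,35],0]]}}

```text
clock: 22.05
tool_pos: [0.4027, 0.3117, 0.214]
tool_rot: [-0.144, -3.136, 0.002]
contact_force: [0.1, 0.2, -1.4]
width: 0.043
finger_force: 61.9
```

Emit:
{"name": "carry_out", "arguments": {"deltas": [[1,[0,0,0],0],[1,[0,0,0],0],[1,[0,0,0],0]]}}

```text
clock: 22.35
tool_pos: [0.4049, 0.3082, 0.2154]
tool_rot: [-0.153, -3.137, 0.001]
contact_force: [-0.8, -0.0, -2.0]
width: 0.0428
finger_force: 61.9
```

```bash
python3 - <<'E'
from h import *
np.set_printoptions(precision=4,suppress=True)
s=robot.read_state(); print(s['clock'],s['tool_pos'],s['tool_rot'],s['contact_force'],s['width'])
im,d,ci=cap('wrist','w10.png'); W=cloud(ci,d); x,y,z=W[...,0],W[...,1],W[...,2]
im,d,ci=cap('side','s10.png'); V=cloud(ci,d)
for q,w in (('wrist',W),('side',V)):
    x,y,z=w[...,0],w[...,1],w[...,2]
    P=w[(x>.465)&(x<.6)&(abs(y-.3)<.05)&(z>.155)&(z<.195)]
    print(q,len(P)); 
    for a in np.arange(.466,.56,.01):
        Q=P[abs(P[:,0]-a)<.004]
        if len(Q)>3: print(round(a,3),len(Q),np.percentile(Q[:,1],[5,95]),Q[:,2].max())
cv2.imwrite('pics/c10.png',np.hstack([cv2.imread('pics/w10.png')[:,56:456],cv2.resize(cv2.imread('pics/s10.png')[80:220,130:270],(384,384))]))
E
```

```text
22.35 [0.4049 0.3082 0.2154] [-0.1527 -3.1373  0.0015] [-0.7784 -0.0307 -1.9683] 0.04276888323786334
wrist 759
0.506 38 [0.2976 0.304 ] 0.17128315365098548
0.516 84 [0.2969 0.3039] 0.1708036837542939
0.526 81 [0.2957 0.3029] 0.1711922492350092
0.536 76 [0.2949 0.3022] 0.17052538476201123
0.546 79 [0.2939 0.3011] 0.17061446757141283
0.556 300 [0.2838 0.309 ] 0.17034700654432036
side 238
0.476 12 [0.2979 0.305 ] 0.18374067833363672
0.486 7 [0.2978 0.3051] 0.17071189743885812
0.496 8 [0.2963 0.3052] 0.17353454925479314
0.506 6 [0.2962 0.3022] 0.17249265376475797
0.516 6 [0.2949 0.3   ] 0.17370550459703174
0.526 4 [0.2983 0.3002] 0.1724031116253395
0.536 6 [0.2962 0.2982] 0.1736048023442219
0.546 8 [0.2871 0.3012] 0.175958969071014
0.556 47 [0.2801 0.309 ] 0.1889540809826531
```

View pics/c10.png

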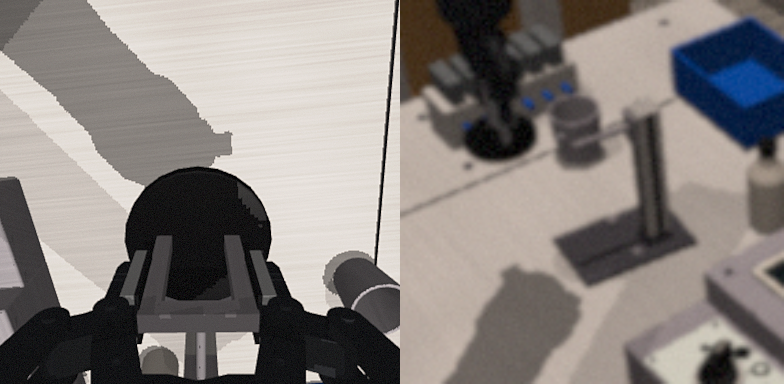

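The disc is held clear in front of the hook's open end, and the hook bar sits near y 0.302 at x 0.494. Lowering and moving in.

Emit:
{"name": "carry_out", "arguments": {"deltas": [[1,[0,1.5,-35],0],[1,[0,1.5,-55],0],[1,[0,1.5,-65],0],[1,[0,1.5,-66],0],[1,[25,-1,-66],0],[1,[45,-3,-66],0],[1,[62,-4.5,-66],0],[1,[78,-6,-66],0],[1,[89,-7,-66],0],[1,[89,-7,-66],0]]}}

```text
clock: 23.45
tool_pos: [0.4951, 0.3023, 0.15]
tool_rot: [0.152, 3.137, 0.0]
contact_force: [0.2, -0.6, -1.9]
width: 0.0429
finger_force: 62.0
```

Emit:
{"name": "carry_out", "arguments": {"deltas": [[1,[0,0,0],0],[1,[0,0,-10],0],[1,[0,0,-22],0],[1,[0,0,-29],0],[1,[0,0,-32],0],[1,[0,0,-33],0],[1,[0,0,-33],0]]}}

```text
clock: 24.15
tool_pos: [0.4936, 0.3024, 0.1168]
tool_rot: [-0.15, -3.138, 0.0]
contact_force: [-0.4, 0.3, -1.1]
width: 0.0432
finger_force: 62.0
```

Emit:
{"name": "carry_out", "arguments": {"deltas": [[1,[0,0,-1],0],[1,[0,0,-2],0],[1,[0,0,-3],0],[1,[0,0,-3],0]]}}

```text
clock: 24.55
tool_pos: [0.4937, 0.3024, 0.1138]
tool_rot: [-0.15, -3.138, 0.0]
contact_force: [0.1, -0.1, -1.9]
width: 0.0429
finger_force: 62.0
```

```bash
python3 - <<'E'
from h import *
s=robot.read_state(); print(s['clock'],s['tool_pos'],s['tool_rot'],s['contact_force'],s['width'])
cap('wrist','w11.png'); 
E
```

```text
24.55 [0.4936632  0.30235492 0.1137689 ] [-1.50479802e-01 -3.13794577e+00  9.26328925e-05] [ 0.08030733 -0.0875577  -1.87506383] 0.042918903396698356
```

View pics/w11.png

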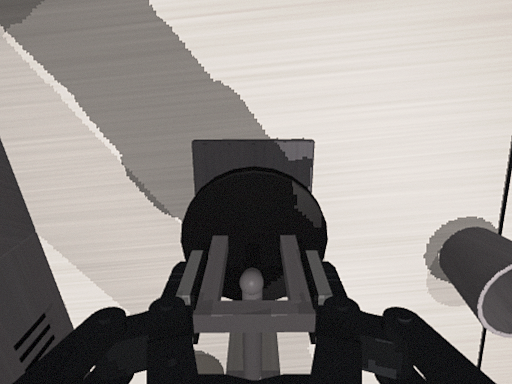

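The hook tip shows in front of the crossbar, inside the bail at (285,252). I lower the last 2 mm until it bears.

Emit:
{"name": "carry_out", "arguments": {"deltas": [[1,[0,0,-1],0],[1,[0,0,-1.5],0],[1,[0,0,-2],0],[1,[0,0,-2.5],0],[1,[0,0,-2.5],0]]}}

```text
clock: 25.1
tool_pos: [0.4938, 0.3024, 0.1118]
tool_rot: [0.15, 3.138, 0.0]
contact_force: [-1.7, 0.0, 1.0]
width: 0.0428
finger_force: 62.2
```

Contact is starting: the load moved from -1.9 to +1.0 N. Release slowly, then rise straight up.

Emit:
{"name": "carry_out", "arguments": {"deltas": [[0.5,[0,0,-0.5],0],[0.4,[0,0,-0.5],0],[0.3,[0,0,-0.5],0],[0.15,[0,0,0],0],[0,[0,0,0],0],[0,[0,0,0],0],[0,[0,0,15],0],[0,[0,0,45],0],[0,[0,0,90],0],[0,[0,0,130],0]]}}

```text
clock: 26.1
tool_pos: [0.4934, 0.3022, 0.2429]
tool_rot: [-0.15, -3.138, 0.0]
contact_force: [0.9, -0.1, 0.2]
width: 0.0854
finger_force: 0.0
```

```bash
python3 - <<'E'
from h import *
np.set_printoptions(precision=4,suppress=True)
s=robot.read_state(); print(s['clock'],s['tool_pos'],s['contact_force'],s['width'],s['joint_pos'])
im,d,ci=cap('wrist','w12.png'); W=cloud(ci,d); x,y,z=W[...,0],W[...,1],W[...,2]
P=W[(abs(x-.49)<.06)&(abs(y-.3)<.06)&(z>.108)&(z<.12)]; print('disc',len(P),cv2.minEnclosingCircle((P[:,:2]*1000).astype(np.float32)),np.percentile(P[:,2],[5,50,95]))
P=W[(abs(x-.495)<.02)&(abs(y-.3)<.03)&(z>.172)&(z<.182)]; print('bail',cv2.minAreaRect((P[:,:2]*1000).astype(np.float32)),np.median(P,0))
E
```

```text
26.1 [0.4934 0.3022 0.2429] [ 0.9024 -0.0527  0.1734] 0.0854235039943006 [ 0.5496  0.2339  0.169   1.5061 -0.      0.6454]
disc 4277 ((493.2801513671875, 302.3765869140625), 39.96178436279297) [0.1121 0.1136 0.115 ]
bail ((487.25714111328125, 303.9956359863281), (43.89814758300781, 21.20863151550293), 85.32817840576172) [0.4923 0.3038 0.1775]
```

The disc hangs on its hook: top at 0.114, centre (0.493, 0.302). Now to the tray.

Emit:
{"name": "carry_out", "arguments": {"deltas": [[0,[0,0,50],0],[0,[0,-50,90],0],[0,[-10,-100,90],0],[0,[-20,-150,90],0],[0,[-30,-200,90],0],[0,[-43,-250,90],0],[0,[-43,-300,90],0],[0,[-43,-350,90],0],[0,[-43,-400,90],0],[0,[-43,-450,90],0]]}}

```text
clock: 27.15
tool_pos: [0.4502, -0.134, 0.3317]
tool_rot: [0.15, 3.137, -0.0]
contact_force: [1.4, 0.9, -0.8]
width: 0.0855
finger_force: 0.0
```

Emit:
{"name": "carry_out", "arguments": {"deltas": [[0,[0,-50,0],0.1],[0,[0,-100,0],0.2],[0,[0,-150,0],0.2],[0,[0,-150,0],0.2],[0,[0,-150,0],0.2],[0,[0,-150,0],0.2]]}}

```text
clock: 27.75
tool_pos: [0.4507, -0.2814, 0.3315]
tool_rot: [-0.164, 3.137, 0.0]
contact_force: [-0.5, -0.1, 0.0]
width: 0.0855
finger_force: 0.0
```

```bash
cat >> h.py <<'E'
def blobs(W,im,lo=.35,hi=.66,ya=-.46,yb=-.16,z0=.003,z1=.05):
    hsv=cv2.cvtColor(im,cv2.COLOR_RGB2HSV); x,y,z=W[...,0],W[...,1],W[...,2]
    m=(hsv[...,1]>70)&(hsv[...,0]>8)&(hsv[...,0]<30)&(x>lo)&(x<hi)&(y>ya)&(y<yb)&(z>z0)&(z<z1)
    k,l,st,ce=cv2.connectedComponentsWithStats(m.astype(np.uint8)); out=[]
    for i in range(1,k):
        if st[i,4]<60: continue
        mm=l==i; zt=np.nanpercentile(z[mm],85); P=W[mm&(z>zt-.004)]
        r=cv2.minAreaRect((P[:,:2]*1000).astype(np.float32)); out.append((ce[i],zt,np.array(r[0]),r[1],r[2]))
        print('px',ce[i].round(),'ztop',round(float(zt),4),'c',np.round(r[0],1),'size',np.round(r[1],1),'ang',round(r[2],1))
    return out
E
python3 - <<'E'
from h import *
np.set_printoptions(precision=4,suppress=True)
s=robot.read_state(); print(s['clock'],s['tool_pos'],s['tool_rot'],s['joint_pos'])
im,d,ci=cap('wrist','w13.png'); W=cloud(ci,d); blobs(W,im)
for q in ['cube1','offcut1','tray']:
  for a in optics.landmark_of('wrist',q): r,c=a['position']; print(q,round(a['conf'],2),np.round([c,r]),at_z(ci,r,c,.0175 if q=='cube1' else .009))
E
```

```text
27.75 [ 0.4507 -0.2814  0.3315] [-0.1643  3.1371  0.0005] [-0.5583  0.1751  0.2936  1.6893  0.0003 -0.663 ]
px [263. 121.] ztop 0.0136 c [ 424.8 -269.9] size [24.2 24.6] ang 82.9
px [207. 157.] ztop 0.0302 c [ 482.  -344.1] size [24.8 23.6] ang 1.3
px [210. 183.] ztop 0.0305 c [ 520.4 -337.4] size [23.6 24.8] ang 79.0
px [260. 184.] ztop 0.0304 c [ 514.6 -264.2] size [24.6 24.8] ang 87.5
px [211. 214.] ztop 0.0303 c [ 570.  -333.7] size [24.1 25.5] ang 82.8
px [257. 211.] ztop 0.0136 c [ 560.1 -263.3] size [25.4 23.3] ang 6.8
cube1 0.9 [193. 265.] [ 0.6626 -0.3566  0.0175]
cube1 0.89 [265. 159.] [ 0.4774 -0.2613  0.0175]
cube1 0.86 [211. 215.] [ 0.5731 -0.333   0.0175]
cube1 0.7 [260. 186.] [ 0.5196 -0.2644  0.0175]
cube1 0.66 [208. 182.] [ 0.5211 -0.3404  0.0175]
cube1 0.55 [207. 160.] [ 0.4867 -0.3444  0.0175]
offcut1 0.86 [264. 123.] [ 0.4269 -0.268   0.009 ]
offcut1 0.52 [255. 210.] [ 0.5603 -0.2667  0.009 ]
tray 0.69 [234. 166.] [ 0.4948 -0.305   0.009 ]
```

View pics/w13.png

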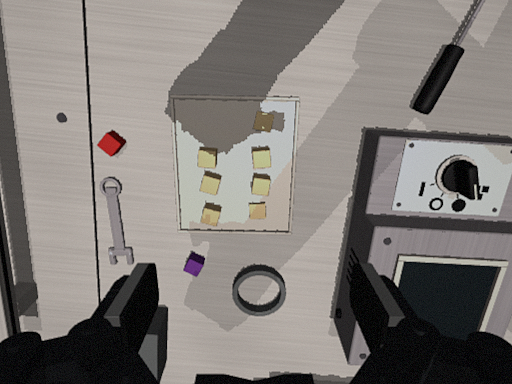

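The wrist view shows the tray with five cubes at (207,158), (262,159), (210,183), (260,185), (211,214), all with tops at 0.030. The two flat offcuts, tops at 0.0136, are at (263,121) and (257,211). Red (112,144) and purple (194,264) lie outside the tray and are not meant. I take cube (211,214) first.

Emit:
{"name": "carry_out", "arguments": {"deltas": [[0.4,[40,-20,-50],-0.12],[0.4,[80,-40,-95],-0.23],[0.4,[119,-52,-140],-0.23],[0.4,[119,-52,-190],-0.23],[0.4,[119,-52,-240],-0.23],[0.4,[119,-52,-290],-0.23],[0.4,[119,-52,-320],-0.23],[0.4,[119,-52,-335],-0.23],[0.4,[119,-52,-341],-0.23],[0.4,[119,-52,-341],-0.23]], "force": 30}}

```text
clock: 28.95
tool_pos: [0.5696, -0.3331, -0.0099]
tool_rot: [-0.196, -3.134, -0.001]
contact_force: [0.5, -0.7, 0.5]
width: 0.0515
finger_force: 0.0
```

Emit:
{"name": "carry_out", "arguments": {"deltas": [[0.6,[0,0,0],0],[1,[0,0,0],0],[1,[0,0,0],0],[1,[0,0,0],0],[1,[0,0,10],0],[1,[0,0,50],0],[1,[0,0,100],0],[1,[0,0,140],0],[1,[15,45,140],0.1],[1,[30,90,140],0.168]]}}

```text
clock: 29.95
tool_pos: [0.6008, -0.2449, 0.1339]
tool_rot: [-0.066, 3.136, -0.003]
contact_force: [0.3, 0.3, -1.3]
width: 0.0248
finger_force: 29.3
```

Emit:
{"name": "carry_out", "arguments": {"deltas": [[1,[15,45,0],0],[1,[30,90,0],0],[1,[45,135,0],0],[1,[60,180,0],0],[1,[75,214,0],0],[1,[75,214,-15],0],[1,[75,214,-32],0],[1,[75,214,-40],0],[1,[75,214,-43],0],[1,[75,214,-43],0]]}}

```text
clock: 30.95
tool_pos: [0.6747, -0.0303, 0.0886]
tool_rot: [-0.066, 3.14, 0.0]
contact_force: [0.6, -0.9, 0.3]
width: 0.0246
finger_force: 29.3
```

Emit:
{"name": "carry_out", "arguments": {"deltas": [[1,[0,0,-1],0],[1,[0,0,-2],0],[1,[0,0,-2],0]]}}

```text
clock: 31.25
tool_pos: [0.675, -0.0304, 0.0884]
tool_rot: [-0.065, 3.138, -0.0]
contact_force: [-4.2, 1.2, 10.3]
width: 0.0245
finger_force: 30.3
```

Emit:
{"name": "carry_out", "arguments": {"deltas": [[0.6,[0,0,1],0],[0.5,[0,0,1],0],[0.4,[0,0,1],0],[0.4,[0,0,40],0],[0.4,[0,0,90],0],[0.4,[-45,-40,130],0],[0.4,[-90,-80,170],0],[0.4,[-135,-120,210],0],[0.4,[-180,-160,225],0],[0.4,[-220,-190,235],0]]}}

```text
clock: 32.25
tool_pos: [0.5098, -0.1746, 0.2963]
tool_rot: [-0.067, 3.14, -0.001]
contact_force: [0.1, -0.6, 0.5]
width: 0.0512
finger_force: 0.0
```

```bash
cat >look.py <<'E'
from h import *
import sys
np.set_printoptions(precision=4,suppress=True)
s=robot.read_state(); n=np.arctan2(s['tool_rot'][1],s['tool_rot'][0]); print(s['clock'],s['tool_pos'],'yaw',(2*np.degrees(n)-90)%180)
im,d,ci=cap('wrist',sys.argv[1]); W=cloud(ci,d); print('tray'); blobs(W,im); print('window'); blobs(W,im,.55,.72,-.09,.08,.095,.15)
for a in optics.landmark_of('wrist','cube1'): r,c=a['position']; print(round(a['conf'],2),np.round([c,r]),at_z(ci,r,c,.0175),at_z(ci,r,c,.1125))
E
python3 look.py w14.png
```

```text
32.25 [ 0.5098 -0.1746  0.2963] yaw 92.44730874887807
tray
px [182.  73.] ztop 0.0136 c [ 424.9 -269.1] size [23.6 24.4] ang 83.6
px [182. 114.] ztop 0.0304 c [ 474.4 -267.1] size [24.7 24.5] ang 11.5
px [122. 118.] ztop 0.0304 c [ 482.5 -343.9] size [25.  24.4] ang 1.6
px [129. 147.] ztop 0.0303 c [ 520.4 -337. ] size [24.1 25.5] ang 78.3
px [185. 145.] ztop 0.0303 c [ 514.7 -263.3] size [24.1 24.9] ang 87.5
px [188. 176.] ztop 0.0133 c [ 560.2 -263.3] size [24.7 24.4] ang 9.6
window
px [381. 279.] ztop 0.1252 c [646.  -17.2] size [25.6 25.8] ang 4.6
0.95 [ 16. 109.] [ 0.4781 -0.4787  0.0175] [ 0.467  -0.4143  0.1125]
0.94 [184. 145.] [ 0.5159 -0.2655  0.0175] [ 0.4966 -0.2466  0.1125]
0.92 [184. 113.] [ 0.4736 -0.2647  0.0175] [ 0.4634 -0.246   0.1125]
0.85 [119. 118.] [ 0.4834 -0.3488  0.0175] [ 0.4711 -0.3122  0.1125]
0.79 [381. 278.] [0.7075 0.0278 0.0175] [ 0.6474 -0.0159  0.1125]
0.6 [130. 244.] [ 0.665  -0.3487  0.0175] [ 0.6139 -0.3121  0.1125]
```

Cube 1 is flat on the glass at (646,-17). It sits about 30 mm from where I released it, so it was probably nudged, but it is fine where it is. Next cube: (520,-337).

Emit:
{"name": "carry_out", "arguments": {"deltas": [[0.4,[3,-45,-40],-0.12],[0.4,[6,-90,-80],-0.24],[0.4,[10,-130,-120],-0.24],[0.4,[10.5,-163,-150],-0.24],[0.4,[10.5,-163,-200],-0.24],[0.4,[10.5,-163,-230],-0.24],[0.4,[10.5,-163,-240],-0.24],[0.4,[10.5,-163,-240],-0.24]]}}

```text
clock: 33.15
tool_pos: [0.5202, -0.3354, 0.0532]
tool_rot: [-0.309, -3.122, -0.004]
contact_force: [-0.4, 1.4, 0.5]
width: 0.0515
finger_force: 0.0
```

Emit:
{"name": "carry_out", "arguments": {"deltas": [[0.4,[0,0,-40],0],[0.4,[0,0,-58],0],[0.4,[0,0,-64],0],[0.4,[0,0,-64],0],[0.7,[0,0,-64],0],[1,[0,0,-64],0],[1,[0,0,-64],0],[1,[0,0,-64],0],[1,[0,0,-50],0],[1,[0,0,-10],0]]}}

```text
clock: 34.15
tool_pos: [0.519, -0.3351, 0.0431]
tool_rot: [-0.31, -3.12, -0.005]
contact_force: [0.7, -0.4, -0.7]
width: 0.0243
finger_force: 29.8
```

Emit:
{"name": "carry_out", "arguments": {"deltas": [[1,[0,0,50],0],[1,[0,0,90],0],[1,[25,45,90],0.1],[1,[50,90,90],0.2],[1,[75,135,90],0.24],[1,[100,180,90],0.24],[1,[125,220,90],0.24],[1,[145,265,90],0.24],[1,[163,307,90],0.24],[1,[163,307,90],0.24]]}}

```text
clock: 35.15
tool_pos: [0.686, -0.0238, 0.1356]
tool_rot: [-0.076, 3.14, 0.002]
contact_force: [-0.8, -0.6, -0.7]
width: 0.024
finger_force: 29.8
```

Emit:
{"name": "carry_out", "arguments": {"deltas": [[1,[0,0,0],0],[1,[0,0,0],0],[1,[0,0,-20],0],[1,[0,0,-32],0],[1,[0,0,-37],0],[1,[0,0,-40],0],[1,[0,0,-42],0],[1,[0,0,-42],0]]}}

```text
clock: 35.95
tool_pos: [0.6844, -0.0298, 0.0934]
tool_rot: [-0.066, 3.141, -0.0]
contact_force: [0.0, 0.8, 0.4]
width: 0.0241
finger_force: 29.8
```

Emit:
{"name": "carry_out", "arguments": {"deltas": [[1,[0,0,-2],0],[1,[0,0,-4],0],[1,[0,0,-5],0],[1,[0,0,-5],0]]}}

```text
clock: 36.35
tool_pos: [0.6845, -0.0294, 0.0886]
tool_rot: [-0.067, 3.14, -0.0]
contact_force: [-0.8, 0.3, 3.2]
width: 0.0244
finger_force: 30.1
```

Emit:
{"name": "carry_out", "arguments": {"deltas": [[0.7,[0,0,0],0],[0.6,[0,0,0],0],[0.5,[0,0,0],0],[0.5,[0,0,15],0],[0.4,[0,0,55],0],[0.4,[-35,-30,95],0],[0.4,[-75,-60,130],0],[0.4,[-115,-90,170],0],[0.4,[-150,-120,200],0],[0.4,[-175,-145,208],0]]}}

```text
clock: 37.35
tool_pos: [0.5257, -0.1594, 0.2875]
tool_rot: [-0.068, 3.139, -0.001]
contact_force: [0.5, -0.8, 0.0]
width: 0.0512
finger_force: 0.0
```

```bash
python3 look.py w15.png
```

```text
37.35 [ 0.5257 -0.1594  0.2875] yaw 92.4809646943533
tray
px [160.  55.] ztop 0.0136 c [ 424.2 -272.9] size [15.7 23.8] ang 83.1
px [168. 101.] ztop 0.0304 c [ 474.5 -266.8] size [24.3 24.3] ang 10.8
px [106. 105.] ztop 0.0303 c [ 482.3 -343.8] size [25.  24.7] ang 1.5
px [172. 134.] ztop 0.0302 c [ 514.9 -263.2] size [23.7 24.8] ang 87.9
px [175. 166.] ztop 0.0135 c [ 560.4 -263.3] size [24.9 24.1] ang 10.6
window
px [370. 276.] ztop 0.1251 c [658.6 -18.8] size [27.7 53.2] ang 83.2
0.93 [106. 107.] [ 0.4865 -0.3447  0.0175] [ 0.4767 -0.3049  0.1125]
0.78 [112. 238.] [ 0.668  -0.3548  0.0175] [ 0.6187 -0.3128  0.1125]
0.75 [170. 100.] [ 0.4744 -0.2645  0.0175] [ 0.4673 -0.2422  0.1125]
0.73 [374. 271.] [0.7052 0.0275 0.0175] [ 0.6478 -0.0137  0.1125]
0.62 [356. 295.] [0.7486 0.006  0.0175] [ 0.6817 -0.0306  0.1125]
0.62 [171. 135.] [ 0.5171 -0.2648  0.0175] [ 0.5006 -0.2425  0.1125]
```

```bash
python3 -c "
import cv2
a=cv2.imread('pics/w15.png'); cv2.imwrite('pics/c15.png',cv2.resize(a[190:384,250:512],None,fx=2.5,fy=2.5))"
```

```text
(no output)
```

View pics/c15.png

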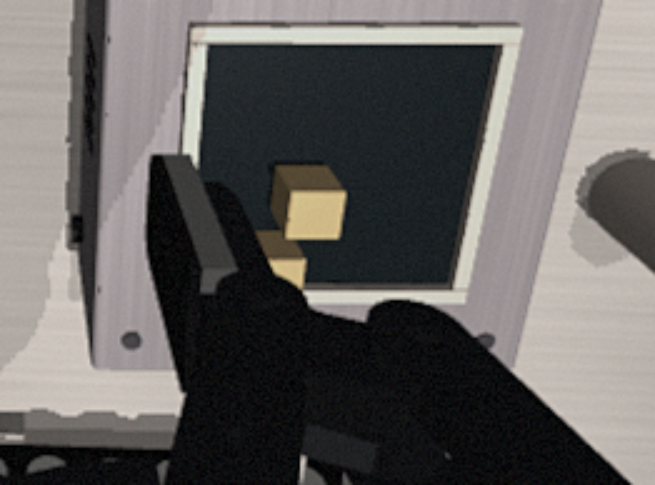

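Cube 1 lies flat well inside the frame at crop (315,205). Cube 2 is on the glass beside it, half hidden by the finger. Next cube: (515,-263).

Emit:
{"name": "carry_out", "arguments": {"deltas": [[0.4,[-4,-35,-40],-0.083],[0.4,[-8,-70,-80],-0.083],[0.4,[-11,-105,-120],-0.083],[0.4,[-11,-105,-165],-0.083],[0.4,[-11,-105,-205],-0.083],[0.4,[-11,-105,-232],-0.083],[0.4,[-11,-105,-232],-0.083],[0.4,[-11,-105,-232],-0.083]]}}

```text
clock: 38.25
tool_pos: [0.5157, -0.2636, 0.0536]
tool_rot: [-0.064, -3.14, -0.001]
contact_force: [0.4, -0.3, -0.3]
width: 0.0514
finger_force: 0.0
```

Emit:
{"name": "carry_out", "arguments": {"deltas": [[0.4,[-0.5,0,-40],0],[0.4,[-0.5,0,-58],0],[0.4,[-0.5,0,-64],0],[0.4,[-0.5,0,-64],0],[0.7,[-0.5,0,-64],0],[1,[-0.5,0,-64],0],[1,[-0.5,0,-64],0],[1,[-0.5,0,-64],0],[1,[-0.5,0,-50],0],[1,[-0.5,0,-10],0]]}}

```text
clock: 39.25
tool_pos: [0.5126, -0.2627, 0.0415]
tool_rot: [-0.064, -3.135, -0.005]
contact_force: [0.6, -0.6, -0.1]
width: 0.0248
finger_force: 29.9
```

Emit:
{"name": "carry_out", "arguments": {"deltas": [[1,[0,0,50],0],[1,[0,0,95],0],[1,[25,44,95],0.083],[1,[50,88,95],0.083],[1,[75,132,95],0.083],[1,[100,176,95],0.083],[1,[125,220,95],0.083],[1,[147,260,95],0.083],[1,[167,293.5,95],0.083],[1,[167,293.5,95],0.083]]}}

```text
clock: 40.25
tool_pos: [0.6837, 0.0342, 0.1386]
tool_rot: [-0.075, 3.14, 0.002]
contact_force: [-0.3, -0.2, -0.1]
width: 0.0244
finger_force: 29.9
```

Emit:
{"name": "carry_out", "arguments": {"deltas": [[1,[0,0,0],0],[1,[0,0,0],0],[1,[0,0,-20],0],[1,[0,0,-37],0],[1,[0,0,-42],0],[1,[0,0,-45],0],[1,[0,0,-46],0],[1,[0,0,-46],0]]}}

```text
clock: 41.05
tool_pos: [0.6824, 0.0293, 0.0934]
tool_rot: [-0.065, 3.14, 0.0]
contact_force: [1.1, 0.0, -0.4]
width: 0.0243
finger_force: 29.9
```

Emit:
{"name": "carry_out", "arguments": {"deltas": [[1,[0,0,-2],0],[1,[0,0,-4],0],[1,[0,0,-5],0],[1,[0,0,-5],0]]}}

```text
clock: 41.45
tool_pos: [0.682, 0.0297, 0.0873]
tool_rot: [0.066, -3.141, -0.0]
contact_force: [0.2, -0.5, -0.0]
width: 0.0241
finger_force: 29.9
```

Emit:
{"name": "carry_out", "arguments": {"deltas": [[1,[0,0,-1],0],[1,[0,0,-1],0],[1,[0,0,-1.5],0],[1,[0,0,-1.5],0]]}}

```text
clock: 41.85
tool_pos: [0.6822, 0.0297, 0.0866]
tool_rot: [-0.066, 3.14, 0.0]
contact_force: [-1.3, -0.2, 4.0]
width: 0.0242
finger_force: 30.5
```

Emit:
{"name": "carry_out", "arguments": {"deltas": [[0.7,[0,0,0],0],[0.6,[0,0,0],0],[0.5,[0,0,0],0],[0.5,[0,0,15],0],[0.4,[0,0,55],0],[0.4,[-35,-35,95],0],[0.4,[-75,-75,130],0],[0.4,[-110,-110,160],0],[0.4,[-145,-150,190],0],[0.4,[-180,-190,200],0]]}}

```text
clock: 42.85
tool_pos: [0.5336, -0.1252, 0.2701]
tool_rot: [-0.068, 3.139, -0.001]
contact_force: [0.1, -1.1, 0.3]
width: 0.0512
finger_force: 0.0
```

```bash
python3 look.py w16.png
```

```text
42.85 [ 0.5336 -0.1252  0.2701] yaw 92.47094494442922
tray
px [133.  48.] ztop 0.0135 c [ 425.  -269.2] size [23.6 24.2] ang 83.8
px [135.  93.] ztop 0.0305 c [ 474.5 -266.9] size [24.5 24.8] ang 11.6
px [70. 98.] ztop 0.0302 c [ 482.3 -343.8] size [23.5 25.1] ang 2.4
px [145. 163.] ztop 0.0135 c [ 560.6 -263.3] size [24.7 24.3] ang 9.5
window
px [352. 269.] ztop 0.1251 c [646.1 -14.9] size [25.  20.8] ang 2.2
px [385. 299.] ztop 0.1251 c [680.2  29.7] size [25.6 25.5] ang 1.6
0.96 [ 84. 234.] [ 0.6631 -0.3503  0.0175] [ 0.6147 -0.2998  0.1125]
0.88 [136.  95.] [ 0.4763 -0.2671  0.0175] [ 0.4702 -0.2355  0.1125]
0.82 [385. 300.] [0.7517 0.0781 0.0175] [0.6831 0.0314 0.1125]
0.74 [360. 254.] [0.6775 0.0299 0.0175] [ 0.6257 -0.0059  0.1125]
0.62 [348. 270.] [0.7032 0.017  0.0175] [ 0.6456 -0.0159  0.1125]
0.57 [ 72. 101.] [ 0.4867 -0.3428  0.0175] [ 0.4782 -0.2941  0.1125]
```

Emit:
{"name": "carry_out", "arguments": {"deltas": [[0.4,[-10,-45,-20],0],[0.4,[-20,-90,-60],0],[0.4,[-31,-135,-100],0],[0.4,[-42,-180,-130],0],[0.4,[-51,-218.5,-160],0],[0.4,[-51,-218.5,-195],0],[0.4,[-51,-218.5,-217],0],[0.4,[-51,-218.5,-217],0],[0.4,[-51,-218.5,-217],0]]}}

```text
clock: 43.85
tool_pos: [0.4834, -0.3424, 0.0513]
tool_rot: [0.067, -3.14, -0.001]
contact_force: [0.3, -0.6, 1.2]
width: 0.0512
finger_force: 0.0
```

Emit:
{"name": "carry_out", "arguments": {"deltas": [[0.4,[-1,-1,-40],0],[0.4,[-1,-1,-57],0],[0.4,[-1,-1,-61],0],[0.4,[-1,-1,-61],0],[0.7,[-1,-1,-61],0],[1,[-1,-1,-61],0],[1,[-1,-1,-61],0],[1,[-1,-1,-61],0],[1,[-1,-1,-47],0],[1,[-1,-1,-7],0]]}}

```text
clock: 44.85
tool_pos: [0.4801, -0.3423, 0.0424]
tool_rot: [0.066, -3.135, -0.006]
contact_force: [0.4, -0.0, -0.1]
width: 0.0241
finger_force: 29.8
```

Emit:
{"name": "carry_out", "arguments": {"deltas": [[1,[0,0,50],0],[1,[0,0,95],0],[1,[17,45,95],0],[1,[34,90,95],0],[1,[51,135,95],0],[1,[68,180,95],0],[1,[85,225,95],0],[1,[102,270,95],0],[1,[116.5,309,95],0],[1,[116.5,309,95],0]]}}

```text
clock: 45.85
tool_pos: [0.6001, -0.0304, 0.1403]
tool_rot: [-0.075, 3.139, 0.002]
contact_force: [-0.1, -0.5, -0.2]
width: 0.0243
finger_force: 29.8
```

Emit:
{"name": "carry_out", "arguments": {"deltas": [[1,[0,0,0],0],[1,[0,0,0],0],[1,[0,0,-20],0],[1,[0,0,-37],0],[1,[0,0,-42],0],[1,[0,0,-45],0],[1,[0,0,-46],0],[1,[0,0,-46],0]]}}

```text
clock: 46.65
tool_pos: [0.5992, -0.0352, 0.0941]
tool_rot: [-0.065, 3.14, -0.0]
contact_force: [0.1, 0.0, 0.3]
width: 0.0242
finger_force: 29.8
```

Emit:
{"name": "carry_out", "arguments": {"deltas": [[1,[0,0,-3],0],[1,[0,0,-5],0],[1,[0,0,-6],0],[1,[0,0,-6.5],0],[1,[0,0,-6.5],0]]}}

```text
clock: 47.15
tool_pos: [0.5989, -0.0348, 0.0875]
tool_rot: [-0.066, 3.14, -0.0]
contact_force: [-1.9, -0.8, 4.8]
width: 0.0243
finger_force: 30.4
```

Emit:
{"name": "carry_out", "arguments": {"deltas": [[0.7,[0,0,0],0],[0.6,[0,0,0],0],[0.5,[0,0,0],0],[0.5,[0,0,15],0],[0.4,[0,0,55],0],[0.4,[-20,-40,90],0.05],[0.4,[-40,-80,120],0.1],[0.4,[-65,-120,150],0.158],[0.4,[-85,-150,180],0.158],[0.4,[-95,-165,190],0.158]]}}

```text
clock: 48.15
tool_pos: [0.5029, -0.2017, 0.2793]
tool_rot: [-0.312, 3.124, -0.002]
contact_force: [-0.8, -1.0, -0.2]
width: 0.0516
finger_force: 0.0
```

```bash
python3 look.py w17.png
```

```text
48.15 [ 0.5029 -0.2017  0.2793] yaw 101.40717540297908
tray
px [211.  71.] ztop 0.0135 c [ 425.1 -269.6] size [24.2 24.3] ang 83.3
px [206. 114.] ztop 0.0303 c [ 474.4 -267.2] size [23.7 24.5] ang 11.0
px [199. 178.] ztop 0.0135 c [ 560.  -263.6] size [25.5 23. ] ang 8.5
window
px [383. 274.] ztop 0.1252 c [597.1 -34.9] size [25.5 25.4] ang 89.9
px [384. 306.] ztop 0.1249 c [639.  -17.9] size [11.  24.6] ang 1.6
0.97 [127. 239.] [ 0.6666 -0.3501  0.0175] [ 0.612  -0.3206  0.1125]
0.91 [29. 78.] [ 0.4753 -0.4807  0.0175] [ 0.4631 -0.4223  0.1125]
0.71 [380. 310.] [0.7118 0.0356 0.0175] [ 0.6471 -0.0205  0.1125]
0.61 [208. 112.] [ 0.4724 -0.2652  0.0175] [ 0.4608 -0.2546  0.1125]
0.59 [381. 274.] [0.6508 0.0169 0.0175] [ 0.5996 -0.0351  0.1125]
```

Emit:
{"name": "carry_out", "arguments": {"deltas": [[0.4,[-15,-35,-40],0],[0.4,[-28,-65,-80],0],[0.4,[-28,-65,-130],0],[0.4,[-28,-65,-180],0],[0.4,[-28,-65,-220],0],[0.4,[-28,-65,-228],0],[0.4,[-28,-65,-228],0],[0.4,[-28,-65,-228],0]]}}

```text
clock: 49.05
tool_pos: [0.4774, -0.2652, 0.0509]
tool_rot: [-0.315, 3.124, -0.002]
contact_force: [1.3, 0.3, 0.1]
width: 0.0514
finger_force: 0.0
```

Emit:
{"name": "carry_out", "arguments": {"deltas": [[0.4,[-2.5,-1.5,-40],0],[0.4,[-2.5,-1.5,-57],0],[0.4,[-2.5,-1.5,-61],0],[0.4,[-2.5,-1.5,-61],0],[0.7,[-2.5,-1.5,-61],0],[1,[-2.5,-1.5,-61],0],[1,[-2.5,-1.5,-61],0],[1,[-2.5,-1.5,-61],0],[1,[-2.5,-1.5,-47],0],[1,[-2.5,-1.5,-7],0]]}}

```text
clock: 50.05
tool_pos: [0.4711, -0.2651, 0.0398]
tool_rot: [0.313, -3.121, -0.005]
contact_force: [0.6, -0.5, -0.3]
width: 0.0242
finger_force: 29.7
```

Emit:
{"name": "carry_out", "arguments": {"deltas": [[1,[0,0,50],0],[1,[0,0,95],0],[1,[17,42,95],-0.08],[1,[34,84,95],-0.158],[1,[51,126,95],-0.158],[1,[68,168,95],-0.158],[1,[85,210,95],-0.158],[1,[104,252,95],-0.158],[1,[122,293,95],-0.158],[1,[122,293,95],-0.158]]}}

```text
clock: 51.05
tool_pos: [0.5972, 0.0314, 0.1371]
tool_rot: [-0.075, 3.139, 0.002]
contact_force: [-1.0, 0.2, 0.5]
width: 0.0242
finger_force: 29.8
```

Emit:
{"name": "carry_out", "arguments": {"deltas": [[1,[0,0,0],0],[1,[0,0,0],0],[1,[0,0,-20],0],[1,[0,0,-37],0],[1,[0,0,-42],0],[1,[0,0,-45],0],[1,[0,0,-46],0],[1,[0,0,-46],0]]}}

```text
clock: 51.85
tool_pos: [0.5957, 0.0263, 0.0916]
tool_rot: [-0.065, 3.14, 0.0]
contact_force: [0.0, 0.9, -0.2]
width: 0.0244
finger_force: 29.8
```

Emit:
{"name": "carry_out", "arguments": {"deltas": [[1,[0,0,-2],0],[1,[0,0,-3],0],[1,[0,0,-4],0],[1,[0,0,-5],0],[1,[0,0,-5],0]]}}

```text
clock: 52.35
tool_pos: [0.5953, 0.0267, 0.0857]
tool_rot: [0.066, -3.141, 0.0]
contact_force: [0.1, -0.5, -0.5]
width: 0.0245
finger_force: 29.8
```

Emit:
{"name": "carry_out", "arguments": {"deltas": [[1,[0,0,-1],0],[1,[0,0,-1],0],[1,[0,0,-1.5],0],[1,[0,0,-1.5],0]]}}

```text
clock: 52.75
tool_pos: [0.5955, 0.0267, 0.0849]
tool_rot: [-0.066, 3.14, 0.0]
contact_force: [-1.3, 0.5, 5.0]
width: 0.0244
finger_force: 30.4
```

Emit:
{"name": "carry_out", "arguments": {"deltas": [[0.7,[0,0,0],0],[0.6,[0,0,0],0],[0.5,[0,0,0],0],[0.5,[0,0,15],0],[0.3,[0,0,55],0],[0.1,[-40,-20,95],0],[0,[-80,-35,135],0],[0,[-115,-35,170],0],[0,[-115,-35,180],0],[0,[-115,-35,180],0]]}}

```text
clock: 53.75
tool_pos: [0.4802, -0.0087, 0.2686]
tool_rot: [-0.065, 3.134, -0.0]
contact_force: [0.2, 0.3, -0.1]
width: 0.0855
finger_force: 0.0
```

```bash
python3 look.py w18.png; python3 - <<'E'
from h import *
im,d,ci=cap('wrist'); W=cloud(ci,d); x,y,z=W[...,0],W[...,1],W[...,2]
P=W[(abs(x-.46)<.05)&(abs(y+.01)<.05)&(z>.09)&(z<.12)]; print('knob',len(P),np.median(P,0),cv2.minAreaRect((P[:,:2]*1000).astype(np.float32)))
E
```

```text
53.75 [ 0.4802 -0.0087  0.2686] yaw 92.38356253381951
tray
px [38. 91.] ztop 0.0134 c [ 424.7 -269.1] size [25.4 24.8] ang 84.3
px [ 60. 198.] ztop 0.0134 c [ 560.5 -263.3] size [25.6 25.9] ang 11.0
window
px [225. 271.] ztop 0.1252 c [596.8 -34.2] size [25.6 24.7] ang 1.1
px [282. 271.] ztop 0.1252 c [594.7  27.4] size [25.7 24.5] ang 3.3
px [235. 320.] ztop 0.1252 c [664.  -23.1] size [30.9 68.3] ang 72.9
px [280. 333.] ztop 0.1251 c [679.9  29.9] size [25.4 24.2] ang 4.3
0.96 [228. 274.] [ 0.6641 -0.0374  0.0175] [ 0.6028 -0.0314  0.1125]
0.87 [240. 305.] [ 0.716  -0.0183  0.0175] [ 0.6429 -0.0167  0.1125]
0.81 [230. 331.] [ 0.7641 -0.0328  0.0175] [ 0.6801 -0.0279  0.1125]
0.81 [  8. 265.] [ 0.6623 -0.346   0.0175] [ 0.6015 -0.2697  0.1125]
0.65 [282. 269.] [0.6529 0.0391 0.0175] [0.5942 0.0276 0.1125]
0.57 [279. 330.] [0.7602 0.0424 0.0175] [0.6771 0.0302 0.1125]
knob 607 [ 0.45903578 -0.00978895  0.10239648] ((460.8973693847656, -9.549656867980957), (44.63129425048828, 13.028709411621094), 22.247699737548828)
```

View pics/w18.png

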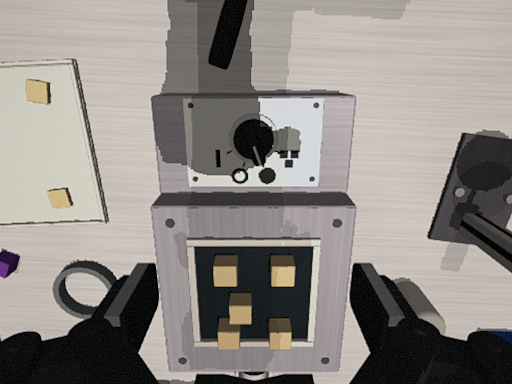

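All five cubes lie flat on the glass inside the frame (pixels (225,271), (282,271), (240,308), (228,335), (280,335); tops at 0.125). Only the two offcuts are left in the tray. Now the selector goes to the three squares.

Emit:
{"name": "carry_out", "arguments": {"deltas": [[0.4,[-19.5,-1.5,-30],0.15],[0.5,[-19.5,-1.5,-70],0.25],[0.5,[-19.5,-1.5,-110],0.348],[0.5,[-19.5,-1.5,-140],0.348],[0.5,[-19.5,-1.5,-165],0.348],[0.5,[-19.5,-1.5,-190],0.348],[0.5,[-19.5,-1.5,-203],0.348],[0.5,[-19.5,-1.5,-210],0.348],[0.5,[-19.5,-1.5,-210],0.348]], "force": 40}}

```text
clock: 54.8
tool_pos: [0.4603, -0.0098, 0.0533]
tool_rot: [0.609, -3.08, -0.001]
contact_force: [-0.5, 0.3, 1.3]
width: 0.0426
finger_force: 0.0
```

Emit:
{"name": "carry_out", "arguments": {"deltas": [[0.7,[0,0,0],0],[1,[0,0,0],0],[1,[0,0,0],0],[1,[0,0,0],0],[1,[0,0,0],0]]}}

```text
clock: 55.3
tool_pos: [0.4618, -0.0098, 0.0555]
tool_rot: [-0.609, 3.08, -0.0]
contact_force: [-0.2, 1.1, 6.4]
width: 0.0121
finger_force: 41.3
```

Emit:
{"name": "carry_out", "arguments": {"deltas": [[1,[0,0,1],0.1],[1,[0,0,1],0.2],[1,[0,0,1],0.3],[1,[0,0,1],0.4],[1,[0,0,1],0.5],[1,[0,0,1],0.6],[1,[0,0,1],0.66],[1,[0,0,1],0.7],[1,[0,0,1],0.7],[1,[0,0,1],0.7]]}}

```text
clock: 56.3
tool_pos: [0.4609, -0.0089, 0.0556]
tool_rot: [-1.628, 2.686, 0.003]
contact_force: [-0.7, 4.8, 1.6]
width: 0.0121
finger_force: 40.7
```

Emit:
{"name": "carry_out", "arguments": {"deltas": [[0.5,[0,0,0],0],[0.5,[0,0,0],0],[0.5,[0,0,0],0],[0.5,[0,0,50],0],[0.5,[0,0,100],-0.15],[0.5,[0,0,150],-0.3],[0.5,[0,0,200],-0.45],[0.5,[20,0,220],-0.6],[0.2,[20,0,220],-0.75],[0,[20,0,220],-0.85]]}}

```text
clock: 57.3
tool_pos: [0.4818, -0.0102, 0.2762]
tool_rot: [-0.367, 3.118, -0.001]
contact_force: [-1.0, 0.1, -0.0]
width: 0.0698
finger_force: 0.0
```

```bash
python3 look.py w19.png; python3 - <<'E'
from h import *
im,d,ci=cap('wrist'); W=cloud(ci,d); x,y,z=W[...,0],W[...,1],W[...,2]
P=W[(abs(x-.46)<.05)&(abs(y+.01)<.05)&(z>.09)&(z<.12)]; print('knob',len(P),np.median(P,0),cv2.minAreaRect((P[:,:2]*1000).astype(np.float32)))
im,d,ci=cap('side')
for q in ['disc','cleaner','pot','hook']:
    for a in optics.landmark_of('side',q)[:1]: r,c=a['position']; print(q,a['conf'],at_z(ci,r,c,{'disc':.1,'hook':.166}.get(q,0)))
E
```

```text
57.3 [ 0.4818 -0.0102  0.2762] yaw 103.43127467472848
tray
px [50. 48.] ztop 0.0134 c [ 424.8 -269.1] size [25.5 24.6] ang 84.3
px [ 50. 159.] ztop 0.0133 c [ 560.6 -263.2] size [25.2 25.2] ang 10.7
window
px [208. 260.] ztop 0.1252 c [597.2 -34.2] size [25.9 24.8] ang 2.4
px [263. 270.] ztop 0.1252 c [594.6  27. ] size [25.5 25.1] ang 1.9
px [207. 311.] ztop 0.1252 c [663.9 -23.2] size [30.1 68.6] ang 71.3
px [248. 331.] ztop 0.1251 c [680.4  30. ] size [26.3 24.8] ang 3.2
0.84 [207. 262.] [ 0.6587 -0.0357  0.0175] [ 0.6009 -0.0341  0.1125]
0.75 [198. 322.] [ 0.7643 -0.0296  0.0175] [ 0.6829 -0.0294  0.1125]
0.7 [227. 287.] [0.6927 0.0003 0.0175] [ 0.6272 -0.0062  0.1125]
0.59 [216. 301.] [ 0.7202 -0.0104  0.0175] [ 0.6486 -0.0146  0.1125]
0.58 [263. 267.] [0.6473 0.0436 0.0175] [0.592  0.0274 0.1125]
0.57 [248. 332.] [0.7646 0.0477 0.0175] [0.6831 0.0306 0.1125]
knob 593 [ 0.45953285 -0.01039039  0.10231325] ((460.8597412109375, -9.505756378173828), (44.66994094848633, 13.312097549438477), 62.07218933105469)
disc 0.71 [0.49641301 0.29761725 0.1       ]
cleaner 0.72 [0.68987011 0.22412748 0.        ]
pot 0.51 [0.58618301 0.49993772 0.        ]
hook 0.68 [ 0.6318466  -0.02535164  0.166     ]
```

The knob is at 62.1°, on the three-squares mark. The cubes are on the glass and the disc is hanging.

```bash
python3 -c "
from plant import robot
print(robot.hand_in())"
```

```text
the job is handed in; nothing more can be done
None
```

I handed the job in: the reference was taken with the disc flat on the glass and the disc is back on its hook, all five cubes lie flat in the window frame, the two offcuts are still in the tray, and the selector is on the three-squares mark; no verdict came back.

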